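Free the air tube from its push-fit with the release fork

TASK

Take the orange-banded tube out of the push-fit with the orange collet ring. Slide the yellow release fork in under the steel rails, its flat top against their undersides, and press it in gently until it wedges the ring firmly down to its stop; let go, and with the fork staying there draw the tube straight up (never tug hard at it while it is locked) and stand it in the empty hole of the grey nozzle stand. Leave the fork wedged in place and everything else on the bench undisturbed.

Things in the scene. Friction and masses are not known exactly. Their poses are not given: they have to be found in the camera images.
- fitting: The fitting to work on (orange collet ring), fixed: base 80 x 74 x 20 mm, black fitting body 33 mm across up to 54 mm, two steel keeper rails over it (see collet_axis). Origin on the tube's axis at table height; x axis is the way the fork goes in (entering from the -x side, under the rails), z up. The neighbour with the blue ring looks alike.
- collet_axis (a point): On the tube's axis at the top of the raised collet ring (33 mm across), 66 mm above the table. The ring goes down 5.2 mm to a firm stop against a spring of 3 N plus 1 N per mm; then the tube is free. Keeper rails over it: 19 mm slot, 6 mm thick, reaching 18 mm before and behind the axis, on walls 42 mm apart inside; their undersides lie at some 72 to 80 mm, set by hand, not measured.
- tooth_l: One of the two hidden steel teeth inside the fitting, 41 mm above the table, that hold the locked tube by a groove (it can then rise only 1.5 mm); a pull of more than 15 N on a tooth breaks it.
- tooth_r: The other hidden tooth.
- tube_grip (a point): On the axis of the aluminium tube with orange band (14 mm across, 150 mm long, 60 g, upright in the fitting), 115 mm above its foot, 35 mm below its top: the place to grip. z axis up along the tube. At the start 135 mm above the table. It must rise over 60 mm to clear the keeper. Seals drag 2 to 8 N over the first 10 mm.
- tube_foot (a point): Centre of the tube's foot (its lower end), 20 mm above the table at the start.
- fork_grip (a point): Middle of the upright handle of the yellow release fork (90 g) lying on the table: handle 14 mm wide, 36 mm high (this point half-way up), reaching 35 mm behind this point and 45 mm ahead. x axis points to the tine tips, z up. Pushing it in takes 3 to 12 N until the ring is on its stop, then the force climbs fast; a final push of about 16 N wedges it firmly and it stays by itself.
- fork_tip (a point): Top of the fork's tine tips, mid-way between them: 129 mm ahead of and 12 mm above the handle point. Tines 72 mm long, 34 mm wide over both, 19 mm slot between for the tube, tops flat and level; a wedge from below: 3 mm thick at the tips, 10 mm 14 mm back, then growing 2 mm per 10 mm to 20 mm 67 mm back. More than 25 N between fork and ring cracks the ring.
- hole (a point): Centre of the mouth of the empty hole (23 mm across, 45 mm deep) in the fixed grey nozzle stand (64 x 130 x 55 mm); the mouth is 55 mm above the table. z up. A short brass nozzle, 79 mm high, stands in the same stand 65 mm away along its -y axis.
- neighbour: The fixed look-alike fitting with a blue ring and a blue-banded tube (top 170 mm above the table), origin on its tube's axis at table height; leave alone.
- phone: Opened phone, 150 x 72 x 8 mm, lying flat; origin at the centre of its underside; leave alone.
- screwdriver: Screwdriver, 150 mm, lying flat; leave alone.
- jar: Small white jar, red lid, 44 mm across, 30 mm high; origin at the centre of its underside; leave alone.
- flux: Green bottle with white cap, 40 mm across, 100 mm high; origin at the centre of its underside; leave alone.
- screwtray: White divided screw tray 70 x 100 x 18 mm; origin at the centre of its underside; leave alone.
- magnetblock: Yellow block 40 x 30 x 14 mm; origin at the centre of its underside; leave alone.
Things that resemble listed ones, but are neither listed nor needed, are in the scene too. What is shaped like the fitting but green is not meant.

How it is judged:
On the way, in this order (a step that is already met when the one before it is completed fails the run):
1. the fork is wedged under the rails with the ring firmly on its stop (over 9 N on the ring; its spring alone gives at most 8 N), and has been let go (contact force between fork and fitting above 9 N and x of fork_tip in the frame of fitting above 0 m and contact force between the fingers and fork below 0.2 N), for 0.3 s.
2. the tube is drawn up at least 15 mm while the fork holds the ring down (z of tube_foot in the frame of fitting between 0.035 and 0.08 m and contact force between fork and fitting above 5 N), for 0.05 s.
At the end, for the whole second after the job is handed in: The tube stands in the stand's empty hole, foot down at the bottom (within 7 mm), leaning less than 20 degrees, at rest; the fork is still wedged under the rails, pressing the ring down with over 5 N (horizontal distance between tube_foot and hole below 0.012 m and z of tube_foot in the frame of hole below -0.038 m and angle between tube_grip's own z axis and vertical below 0.35 rad and linear speed of tube below 0.02 m/s and contact force between fork and fitting above 5 N and x of fork_tip in the frame of fitting above 0 m); the robot touches nothing.
It fails at once if the fork is forced: more than 25 N between it and the ring or fitting (contact force between fork and fitting above 25 N).
It fails at once if the tube is tugged while locked: more than 15 N on a tooth (contact force between tube and tooth_l above 15 N or contact force between tube and tooth_r above 15 N).
It fails at once if the neighbouring fitting is knocked (contact force between neighbour and the arm above 5 N or contact force between neighbour and the fingers above 5 N or contact force between neighbour and tube above 5 N or contact force between neighbour and fork above 5 N).
It fails at once if a bystander is moved more than 20 mm (distance of any of phone, screwdriver, jar, flux, screwtray, magnetblock from where it was at the start of the episode above 0.02 m).
It also fails if it takes over 72 s, if anything falls off the work surface, if the arm or the gripper's body presses on something with over 40 N, if the wrist force passes 120 N, or if a joint passes its speed limit or range.

ROBOT

A 7-joint arm with a two-finger parallel gripper is mounted at the origin on the work surface. World frame = base frame: x ahead of the robot, y to its left, z up, the work surface at z = 0. Lengths are in m, angles in rad, forces in N, time in s.
With the tool pointing down it reaches from about 0.425 to 1.025 m from the base axis. Payload 9.4 kg.
Tool frame: the origin (TCP) lies on the centre line of the jaws, within the pads' length; the fingertips stand 17 mm ahead of it and the grasp point (between the pads) lies 2 mm behind it; z points along the fingers, y is the direction in which the jaws open and shut (so a half turn about z gives the same grasp; the last joint's range is limited). The gripper opens to 93 mm and grips with 3 to 60 N. Pads are 15 mm wide; open, the fingers measure 128 mm over their backs; the gripper's body (75 mm by 188 mm) begins 65 mm behind the grasp point.
Start: joints at [-1.231, 0.599, -0.003, 1.599, 0.002, 0.943, -0.08], TCP at [0.294, 0.663, 0.236] pointing down, gripper open.
Joint ranges: [-2.57, 2.57], [-0.35, 1.97], [-1.29, 1.29], [0.11, 2.56], [-1.05, 4.19], [0.11, 1.86], [-2.63, 2.63]. Speed limits (rad/s): [2.22, 2.22, 3.01, 3.01, 3.14, 3.14, 3.14].

INTERFACE

Orientations are given as a rotation vector (axis times angle).
In Python, from station import manip gives the robot as it stands.
- The arm moves only by the tool servo_tool, never from a script. Its argument "motion" is one flat list of numbers, 5 for each row, row after row: the closure, from 0 (fully open) to 1 (shut), then the shift along the tool's x, y, z in mm, then the turn about the tool's z in rad. A call has 1 to 5 rows; each row shifts and turns the pose as measured when the row begins, along the tool's axes as they then stand; what a row does not reach is not made up. A row lasts 1/12 s, in which the tool goes at most 41.7 mm and 7.16 degrees, less where a joint would pass 70% of its speed; a pose out of reach is approached as far as the arm can. A call is refused whole if a number of a shift passes 41.7 or a number of a turn 0.125, either way. A call with a gripper value outside its range is refused whole. The fingers move at their own pace and stop on an object; "grip_force" is the grip in N (left out, the last holds). Time passes only in rows, so rows that do not move let the fingers close. It gives the time, the measured TCP pose, the force and the opening at its end, in the units of the state.
- manip.get_state(): the state, without advancing time (a new reading comes with each control period).
- manip.capture(name): name is "side" or "top"; returns a dict with "image" (420x560x3 uint8, red, green, blue), "fx", "fy", "cx", "cy" (pixels), "R" (3x3) and "t" (3): a world point X has camera coordinates R X + t. Camera axes: x right, y down, z forward; pixel columns grow to the right and rows downward; lengths in m; the calibration is good to about 2 mm. A picture is of the moment at which its call begins. There is no depth.
- manip.hand_in(): hands the job in, once; it reports no verdict.
The state is a dict: "time": time; "joint_positions": joint angles; "joint_vel": joint speeds; "joint_efforts": joint torques, N m; "tool_pos": TCP position; "ee_rot": TCP orientation; "contact_force": force on the tool from outside, world axes, zero at the start; "ft_torque": the same for the moment, N m; "finger_gap": finger opening in m.
Only numpy, scipy, OpenCV 4.12 (cv2) and the standard library are available. Lean on these libraries where they do the work, as an engineer would, in place of code of your own. Each camera call takes 0.05 s, during which the arm holds its last target.

## Working session

There is one attempt and no reset: what is moved stays moved. The work goes in short steps, Python scripts to look and compute and a tool call to move; the robot and the scene stay as the last step left them, time stands still between calls to the robot, and variables do not carry over. Pictures are saved under pics/ and viewed, and the job is handed in when it is done.

Besides the shell and the picture viewer there is one more tool, called after "Request:" as name(argument=value, ...) on one line, values as JSON. servo_tool: Moves the arm, as the interface text tells. Its arguments: {"type":"object","properties":{"motion":{"type":"array"},"grip_force":{"type":"number"}},"required":["motion"]}

```bash
mkdir -p pics; ls; cat > h.py <<'E'
import numpy as np,cv2
from station import manip
def cap(n,f):
    c=manip.capture(n); cv2.imwrite('pics/'+f+'.png',c['image'][:,:,::-1]); np.savez('pics/'+f+'.npz',**{k:np.asarray(v) for k,v in c.items()}); return c
def load(f): return dict(np.load('pics/'+f+'.npz'))
def ray(c,u,v):
    d=np.array([(u-c['cx'])/c['fx'],(v-c['cy'])/c['fy'],1.]); R=c['R']; return -R.T@c['t'],R.T@d
def onz(c,u,v,z):
    o,d=ray(c,u,v); return o+d*(z-o[2])/d[2]
def proj(c,X):
    p=c['R']@np.asarray(X)+c['t']; return np.array([c['fx']*p[0]/p[2]+c['cx'],c['fy']*p[1]/p[2]+c['cy']])
def crop(f,x0,y0,x1,y1,s,o):
    im=cv2.imread('pics/'+f+'.png')[y0:y1,x0:x1]; cv2.imwrite('pics/'+o+'.png',cv2.resize(im,None,fx=s,fy=s,interpolation=cv2.INTER_CUBIC))
E
python3 - <<'E'
from h import *
for n in('side','top'):
    c=cap(n,n+'0'); print(n,c['fx'],c['cx'],c['cy'],-c['R'].T@c['t'],c['R'])
print(manip.get_state())
E
```

```text
pics
side 432.3909139675494 288.5021844189361 212.78525489394855 [ 0.32705118 -0.83158811  0.78444649] [[ 0.96036571 -0.27829836 -0.01573914]
 [-0.17571451 -0.56059833 -0.80923045]
 [ 0.21638417  0.77992277 -0.58728048]]
top 401.51493893722864 280.10373315053346 212.50875459924353 [0.42496971 0.10115241 1.21638134] [[ 0.0081086  -0.99996611 -0.00142653]
 [-0.98521357 -0.0077448  -0.17115558]
 [ 0.17113873  0.00279327 -0.98524298]]
{'time': 0.1, 'joint_positions': array([-1.23071589,  0.60006612, -0.00255746,  1.60005306,  0.00181341,
        0.94286135, -0.07979993]), 'joint_vel': array([-0.0013676 , -0.00166214,  0.00069291, -0.00357151,  0.00020683,
       -0.00106118, -0.00078661]), 'joint_efforts': array([ 4.83575350e-03, -7.66556668e+01,  1.50269195e+00, -2.52941573e+01,
       -5.22386748e-02,  1.36030361e-02,  9.36813899e-05]), 'tool_pos': array([0.2933348 , 0.66256457, 0.23482978]), 'ee_rot': array([-6.49796631e-01, -3.07349703e+00,  2.16281288e-03]), 'contact_force': array([0.10135702, 0.32934125, 0.86329453]), 'ft_torque': array([-0.01043564,  0.01160804, -0.03170389]), 'finger_gap': 0.09267720986105485}
```

View pics/top0.png

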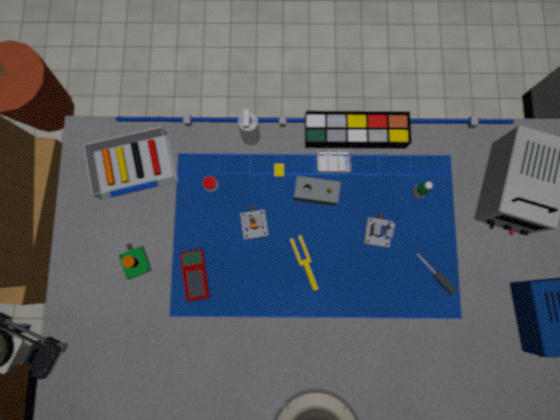

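View pics/side0.png

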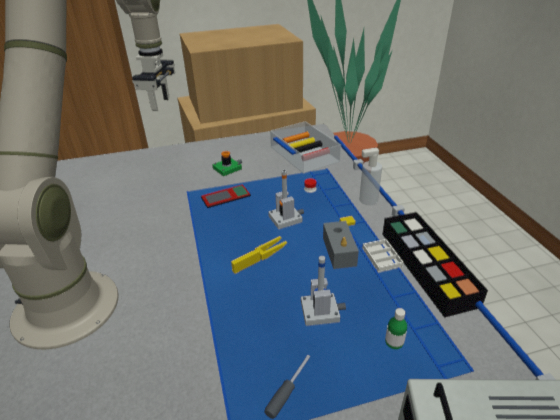

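The orange-ringed fitting is at top (254,223), side (285,212). The blue neighbour is at (379,232), and the green decoy at (134,262). The fork is at (304,263), the stand at (317,190). Next I'll take close crops.

```bash
python3 - <<'E'
from h import *
crop('top0',225,160,345,300,4,'t_c'); crop('side0',215,155,375,285,5,'s_c')
E
```

```text
(no output)
```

View pics/t_c.png

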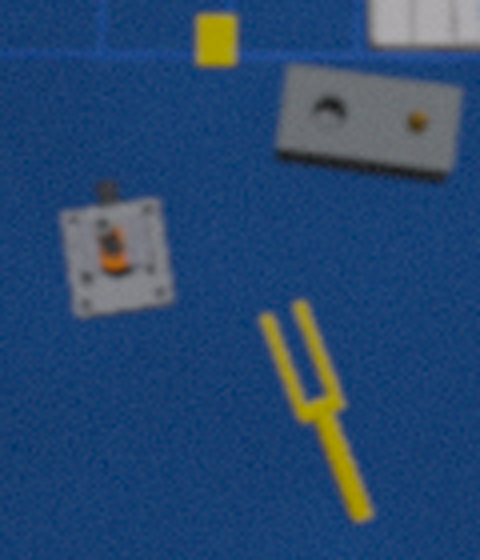

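View pics/s_c.png

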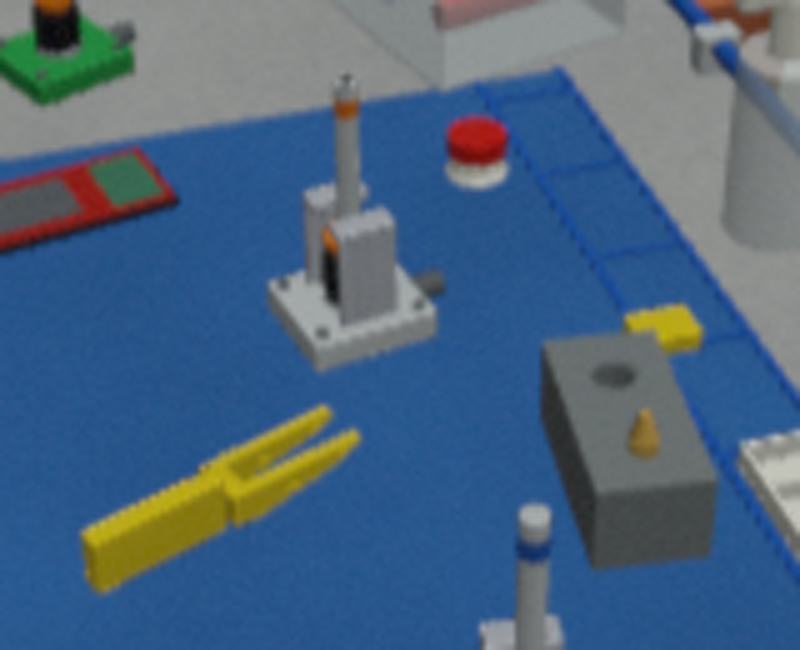

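```bash
python3 - <<'E'
from h import *
crop('top0',235,200,275,245,16,'t_f'); crop('side0',262,165,308,230,11,'s_f')
crop('top0',285,230,325,295,9,'t_k');
E
```

```text
(no output)
```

View pics/t_f.png

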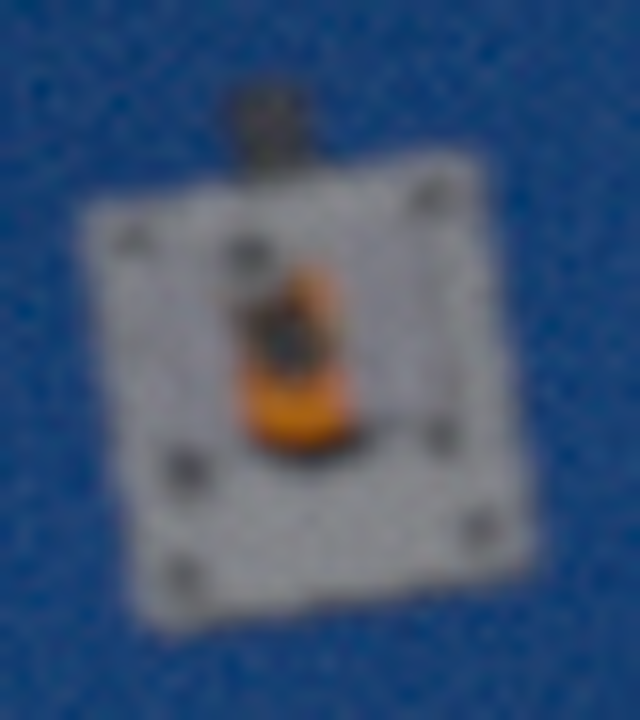

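View pics/s_f.png

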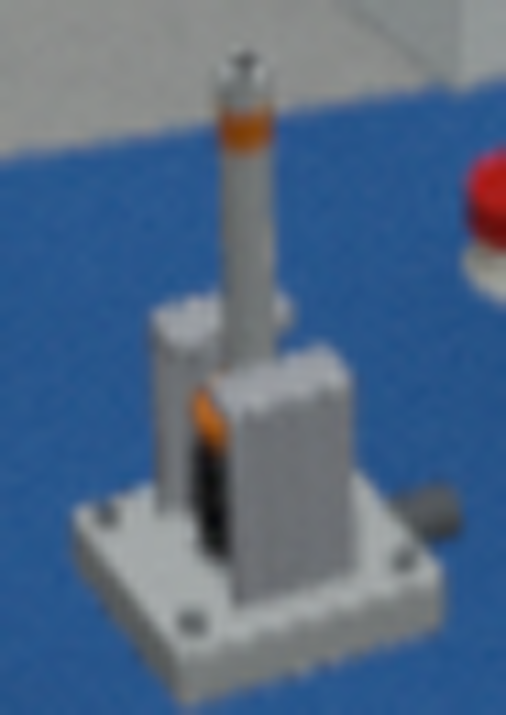

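View pics/t_k.png

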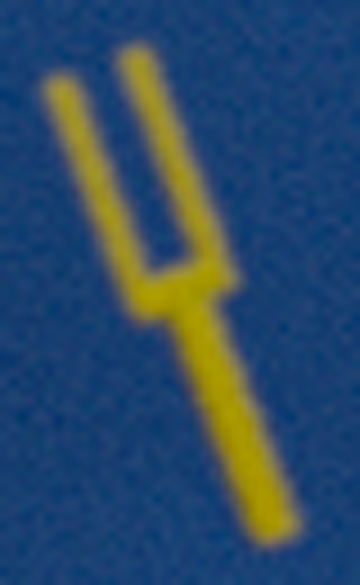

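```bash
cat > m.py <<'E'
from h import *
t=load('top0'); s=load('side0')
hsv=cv2.cvtColor(t['image'],cv2.COLOR_RGB2HSV)
# base
m=((hsv[...,1]<110)).astype(np.uint8); m[:205]=0;m[245:]=0;m[:,:236]=0;m[:,275:]=0
m2=m.copy()
cs,_=cv2.findContours(m2,cv2.RETR_EXTERNAL,cv2.CHAIN_APPROX_NONE); c=max(cs,key=cv2.contourArea); print(cv2.contourArea(c))
mm=np.zeros_like(m); cv2.drawContours(mm,[c],-1,1,-1); mm=cv2.morphologyEx(mm,cv2.MORPH_OPEN,np.ones((9,9),np.uint8))
c=max(cv2.findContours(mm,cv2.RETR_EXTERNAL,cv2.CHAIN_APPROX_NONE)[0],key=cv2.contourArea)
P=np.array([onz(t,u,v,.02)[:2] for u,v in c[:,0]]); r=cv2.minAreaRect((P*1000).astype(np.float32)); print('base',r)
hand=[(240.3,212.8),(265.1,209.5),(268.75,235.3),(244.06,239.7)]
H=np.array([onz(t,u-.5,v-.5,.02)[:2] for u,v in hand]); print('hand corners',H.round(4),H.mean(0), [np.linalg.norm(H[i]-H[i-1]).round(4) for i in range(4)])
e=(H[0]+H[1]-H[2]-H[3]); e2=(H[0]+H[3]-H[1]-H[2]); print('yaw',np.degrees(np.arctan2(e[1],e[0])),np.degrees(np.arctan2(-e2[0],e2[1])))
# tube top, side view (s_f 245,70 /11 +262,165) z=.17
print('tube top side',onz(s,262+245/11-.5,165+68/11-.5,.17))
print('tube top top',onz(t,235+262/16-.5,200+275/16-.5,.17))
# ring front edge of orange: top view at z 66
def S(x,y): return (262+x/11-.5,165+y/11-.5)
for lo,hi in (((240,605),(233,400)),((357,575),(353,375))):
    b=onz(s,*S(*lo),.02)
    zs=np.linspace(.06,.1,401); d=[abs(proj(s,[b[0],b[1],z])[1]-S(*hi)[1]) for z in zs]; print('wall',b.round(4),'rail top z',zs[int(np.argmin(d))])
# stand
print('hole side',onz(s,215+614/5-.5,155+376/5-.5,.055),'hole top',onz(t,225+330/4-.5,160+110/4-.5,.055), 'nozzle top-tip',onz(t,225+417/4-.5,160+120/4-.5,.079),onz(s,215+645/5-.5,155+412/5-.5,.079))
# fork
K=lambda x,y,z: onz(t,285+x/9-.5,230+y/9-.5,z)[:2]
ym=((hsv[...,0]>20)&(hsv[...,0]<35)&(hsv[...,1]>150)).astype(np.uint8); ym[:232]=0;ym[292:]=0;ym[:,:288]=0;ym[:,320:]=0
ys,xs=np.nonzero(ym); print('fork px',len(xs),xs.min(),xs.max(),ys.min(),ys.max())
tip=(K(60,80,.03)+K(135,50,.03))/2; back=(K(248,540,.036)+K(298,525,.036))/2; fr=(K(178,320,.036)+K(212,305,.036))/2
print('tip',tip,'back',back,'front handle',fr,'len',np.linalg.norm(tip-back),'yaw',np.degrees(np.arctan2(*(tip-back)[::-1])))
E
python3 m.py
```

```text
687.0
base ((598.3186645507812, 183.41427612304688), (85.68133544921875, 77.4285659790039), 8.629783630371094)
hand corners [[0.6325 0.2265]
 [0.6432 0.1516]
 [0.5647 0.1395]
 [0.5509 0.2132]] [0.59783024 0.18267875] [np.float64(0.0826), np.float64(0.0756), np.float64(0.0794), np.float64(0.0749)]
yaw 9.019453082437817 9.38441439607548
tube top side [0.59660138 0.18084832 0.17      ]
tube top top [0.59492221 0.18120792 0.17      ]
wall [0.5847 0.1558 0.02  ] rail top z 0.08660000000000001
wall [0.6186 0.1594 0.02  ] rail top z 0.0852
hole side [0.70063131 0.02227649 0.055     ] hole top [0.7041806  0.02523456 0.055     ] nozzle top-tip [ 0.69145089 -0.03631576  0.079     ] [ 0.69259646 -0.03846757  0.079     ]
fork px 240 291 316 236 289
tip [0.55847168 0.05871936] back [0.40753825 0.00237868] front handle [0.47743336 0.02719823] len 0.16110609055536376 yaw 20.469680541153515
```

```bash
cat > plan.py <<'E'
import sys
from h import *
from scipy.spatial.transform import Rotation as Ro
def st():
    s=manip.get_state(); R=Ro.from_rotvec(s['ee_rot']).as_matrix()
    yaw=np.degrees(np.arctan2(R[1,0],R[0,0]))
    print('t %.2f pos %s yaw %.2f zdown %s F %s gap %.4f j7 %.2f'%(s['time'],s['tool_pos'].round(4),yaw,R[:,2].round(3),s['contact_force'].round(2),s['finger_gap'],s['joint_positions'][6]))
    return s,R,yaw
if __name__=='__main__':
    s,R,yaw=st()
    if len(sys.argv)>1:
        x,y,z,w,n=map(float,sys.argv[1:6]); n=int(n)
        dw=(w-yaw+180)%360-180; tz=-np.radians(dw)/n
        d=(np.array([x,y,z])-s['tool_pos'])/n*1000
        for i in range(n):
            a=np.radians(yaw+dw*i/n); X=np.array([np.cos(a),np.sin(a),0]);Y=np.array([np.sin(a),-np.cos(a),0])
            print(np.round([d@X,d@Y,-d[2]],1),round(tz,3))
E
python3 plan.py 0.453 0.019 0.16 200.5 20
```

```text
t 0.10 pos [0.2933 0.6626 0.2348] yaw 156.12 zdown [-0.    -0.001 -1.   ] F [0.1  0.33 0.86] gap 0.0927 j7 -0.08
[-20.3 -26.2   3.7] -0.039
[-19.3 -27.    3.7] -0.039
[-18.2 -27.7   3.7] -0.039
[-17.2 -28.4   3.7] -0.039
[-16.  -29.    3.7] -0.039
[-14.9 -29.6   3.7] -0.039
[-13.7 -30.2   3.7] -0.039
[-12.6 -30.7   3.7] -0.039
[-11.4 -31.1   3.7] -0.039
[-10.2 -31.6   3.7] -0.039
[ -8.9 -31.9   3.7] -0.039
[ -7.7 -32.3   3.7] -0.039
[ -6.4 -32.5   3.7] -0.039
[ -5.2 -32.7   3.7] -0.039
[ -3.9 -32.9   3.7] -0.039
[ -2.6 -33.1   3.7] -0.039
[ -1.3 -33.1   3.7] -0.039
[ -0.1 -33.2   3.7] -0.039
[  1.2 -33.1   3.7] -0.039
[  2.5 -33.1   3.7] -0.039
```

Request:
servo_tool(motion=[0.3, -20, -26, 0, -0.04, 0.3, -19, -27, 0, -0.04, 0.3, -18, -28, 0, -0.04, 0.3, -17, -28, 0, -0.04, 0.3, -16, -29, 0, -0.04], grip_force=20)

```text
time: 0.52
tool_pos: [0.3286, 0.5036, 0.2307]
ee_rot: [-0.311, -3.122, 0.003]
contact_force: [0.2, 0.2, -0.7]
finger_gap: 0.0667
```

Request:
servo_tool(motion=[0.3, -15, -30, 0, -0.04, 0.3, -14, -30, 0, -0.04, 0.3, -13, -31, 0, -0.04, 0.3, -12, -31, 0, -0.04, 0.3, -10, -32, 0, -0.04])

```text
time: 0.93
tool_pos: [0.3747, 0.3343, 0.2296]
ee_rot: [0.022, -3.136, 0.006]
contact_force: [0.7, 0.7, -0.4]
finger_gap: 0.0651
```

```bash
python3 plan.py 0.453 0.019 0.16 200.5 14
```

```text
t 0.93 pos [0.3747 0.3343 0.2296] yaw -179.21 zdown [-0.006 -0.004 -1.   ] F [ 0.69  0.7  -0.36] gap 0.0651 j7 0.67
[ -5.3 -22.6   5. ] -0.025
[ -4.7 -22.7   5. ] -0.025
[ -4.2 -22.8   5. ] -0.025
[ -3.6 -22.9   5. ] -0.025
[ -3. -23.   5.] -0.025
[ -2.5 -23.1   5. ] -0.025
[ -1.9 -23.1   5. ] -0.025
[ -1.3 -23.2   5. ] -0.025
[ -0.8 -23.2   5. ] -0.025
[ -0.2 -23.2   5. ] -0.025
[  0.4 -23.2   5. ] -0.025
[  0.9 -23.2   5. ] -0.025
[  1.5 -23.2   5. ] -0.025
[  2.1 -23.1   5. ] -0.025
```

Request:
servo_tool(motion=[0.3, -6, -33, 5, -0.03, 0.3, -5, -33, 5, -0.03, 0.3, -5, -33, 5, -0.03, 0.3, -4, -33, 5, -0.03, 0.3, -3, -33, 5, -0.03])

```text
time: 1.35
tool_pos: [0.4109, 0.1632, 0.2047]
ee_rot: [0.271, -3.126, 0.004]
contact_force: [0.4, -0.7, 0.5]
finger_gap: 0.0651
```

Request:
servo_tool(motion=[0.3, -1, -33, 5, -0.03, 0.3, -1, -33, 5, -0.03, 0.3, -1, -33, 5, -0.03, 0.3, 0, -25, 5, -0.03, 0.3, 0, -5, 5, -0.03])

```text
time: 1.77
tool_pos: [0.4421, 0.026, 0.1787]
ee_rot: [0.507, -3.095, 0.006]
contact_force: [-0.0, -0.2, 0.3]
finger_gap: 0.065
```

```bash
python3 plan.py 0.453 0.019 0.08 200.5 5
```

```text
t 1.77 pos [0.4421 0.026  0.1787] yaw -161.39 zdown [-0.005 -0.005 -1.   ] F [-0.   -0.17  0.26] gap 0.0650 j7 1.57
[-1.6 -2.  19.7] -0.007
[-1.6 -2.  19.7] -0.007
[-1.6 -2.  19.7] -0.007
[-1.6 -2.  19.7] -0.007
[-1.6 -2.1 19.7] -0.007
```

Request:
servo_tool(motion=[0.3, -2, -2, 20, -0.01, 0.3, -2, -2, 20, -0.01, 0.3, -2, -2, 20, -0.01, 0.3, -2, -2, 15, 0, 0.3, 0, 0, 2, 0])

```text
time: 2.18
tool_pos: [0.4535, 0.0155, 0.0988]
ee_rot: [0.546, -3.091, 0.007]
contact_force: [-0.5, -0.6, -0.2]
finger_gap: 0.065
```

```bash
python3 - <<'E'
from h import *
cap('side','s1');cap('top','t1')
crop('s1',200,190,340,300,5,'s1c'); crop('t1',265,210,345,310,6,'t1c')
E
python3 plan.py 0.453 0.019 0.021 200.5 3
```

```text
t 2.28 pos [0.4534 0.0158 0.1002] yaw -159.96 zdown [-0.002 -0.005 -1.   ] F [-0.43 -0.65 -0.4 ] gap 0.0653 j7 1.56
[-0.2  1.  26.4] -0.003
[-0.2  1.  26.4] -0.003
[-0.2  1.  26.4] -0.003
```

View pics/s1c.png

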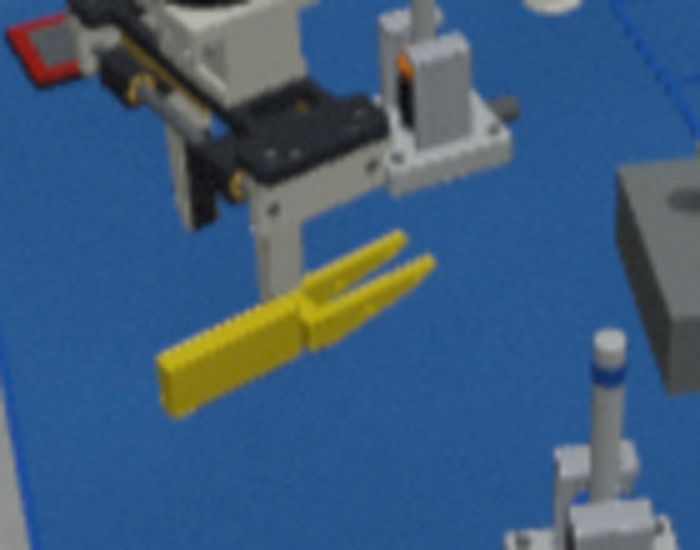

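View pics/t1c.png

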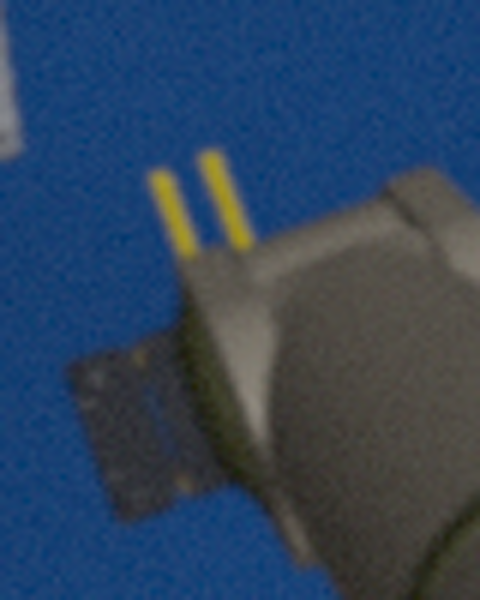

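Request:
servo_tool(motion=[0.3, 0, 1, 27, 0, 0.3, 0, 1, 27, 0, 0.3, 0, 1, 18, 0, 0.3, 0, 0, 6, 0, 0.3, 0, 0, 1, 0])

```text
time: 2.7
tool_pos: [0.4558, 0.0197, 0.0241]
ee_rot: [-0.546, 3.088, -0.008]
contact_force: [0.7, -0.4, 0.1]
finger_gap: 0.0649
```

```bash
python3 - <<'E'
from h import *
cap('side','s2')
crop('s2',200,190,340,300,5,'s2c')
E
python3 plan.py 0.453 0.019 0.021 200.5 1
```

```text
t 2.75 pos [0.456  0.0198 0.0244] yaw -159.95 zdown [ 0.007 -0.004 -1.   ] F [ 0.26 -0.36  0.97] gap 0.0651 j7 1.32
[3.1 0.3 3.4] -0.008
```

View pics/s2c.png

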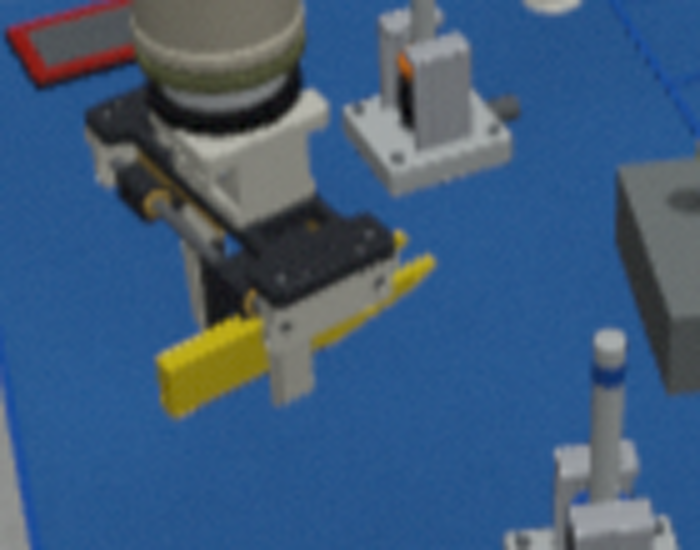

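Request:
servo_tool(motion=[0.3, 3, 0, 3, 0, 1, 0, 0, 0, 0, 1, 0, 0, 0, 0, 1, 0, 0, 0, 0, 1, 0, 0, 0, 0], grip_force=50)

```text
time: 3.17
tool_pos: [0.4558, 0.0195, 0.0258]
ee_rot: [-0.546, 3.082, -0.009]
contact_force: [0.5, 0.2, 0.0]
finger_gap: 0.0431
```

Request:
servo_tool(motion=[1, 0, 0, 0, 0, 1, 0, 0, 0, 0])

```text
time: 3.33
tool_pos: [0.4564, 0.0196, 0.0266]
ee_rot: [-0.545, 3.081, -0.009]
contact_force: [0.0, -0.4, -0.6]
finger_gap: 0.0298
```

```bash
python3 - <<'E'
from h import *
cap('side','s3');cap('top','t3')
crop('s3',200,190,340,300,5,'s3c'); crop('t3',265,210,345,310,6,'t3c')
E
python3 plan.py 0.453 0.019 0.1 200.5 5
```

```text
t 3.43 pos [0.4563 0.0196 0.0265] yaw -159.92 zdown [ 0.014 -0.004 -1.   ] F [ 1.04 -0.27  0.36] gap 0.0221 j7 1.15
[  0.7   0.1 -14.7] -0.001
[  0.7   0.1 -14.7] -0.001
[  0.7   0.1 -14.7] -0.001
[  0.7   0.1 -14.7] -0.001
[  0.7   0.1 -14.7] -0.001
```

View pics/s3c.png

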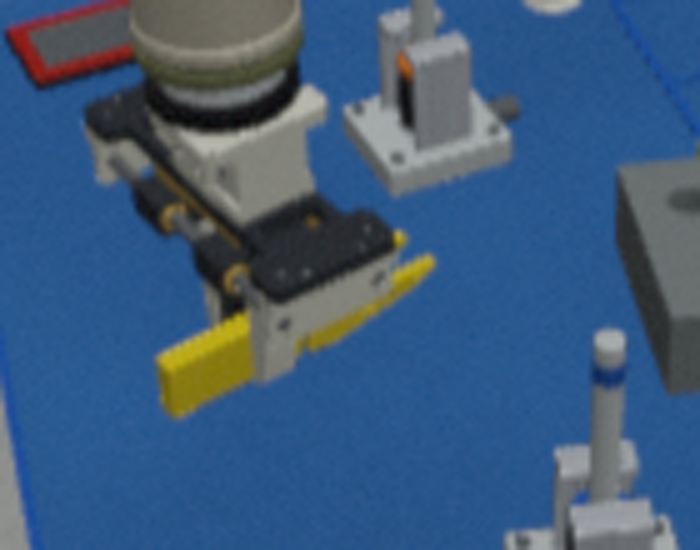

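View pics/t3c.png

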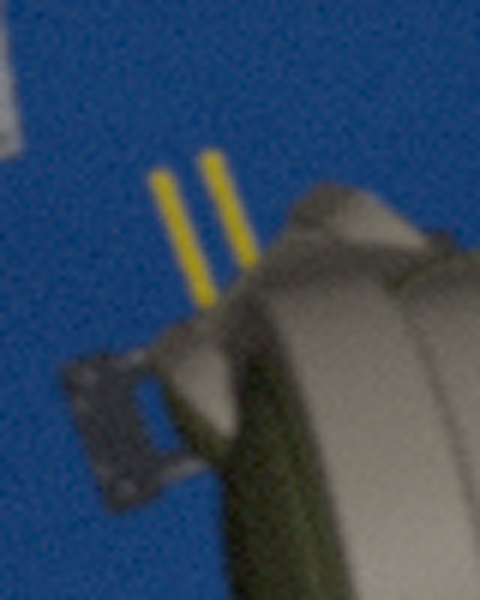

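Request:
servo_tool(motion=[1, 0, 0, 2, 0, 1, 0, 0, 1, 0, 1, 0, 0, 0, 0])

```text
time: 3.68
tool_pos: [0.4564, 0.0197, 0.0247]
ee_rot: [-0.547, 3.079, -0.01]
contact_force: [-1.1, -0.2, -1.2]
finger_gap: 0.0134
```

```bash
python3 plan.py 0.453 0.019 0.1 200.5 5; python3 -c "
from h import *
print(manip.get_state()['joint_positions'].round(3))"
```

```text
t 3.68 pos [0.4564 0.0197 0.0247] yaw -159.85 zdown [ 0.015 -0.004 -1.   ] F [-1.13 -0.17 -1.22] gap 0.0134 j7 1.09
[  0.7   0.1 -15.1] -0.001
[  0.7   0.1 -15.1] -0.001
[  0.7   0.1 -15.1] -0.001
[  0.7   0.1 -15.1] -0.001
[  0.7   0.1 -15.1] -0.001
[-0.104  0.677 -0.098  2.363  0.656  0.112  1.09 ]
```

Request:
servo_tool(motion=[1, -5, 0, -12, 0, 1, -5, 0, -15, 0, 1, -2, 8, -15, 0.02, 1, 0, 20, -15, 0.03, 1, 0, 25, -10, 0.03], grip_force=60)

```text
time: 4.1
tool_pos: [0.4488, 0.0714, 0.0914]
ee_rot: [-0.412, 3.107, -0.013]
contact_force: [0.5, 0.5, -0.0]
finger_gap: 0.0135
```

```bash
python3 plan.py 0.444 0.158 0.1 188.8 5; python3 -c "
from h import *
print(manip.get_state()['joint_positions'].round(3))"
```

```text
t 4.10 pos [0.4488 0.0714 0.0914] yaw -164.91 zdown [ 0.008 -0.007 -1.   ] F [ 0.45  0.53 -0.  ] gap 0.0135 j7 1.03
[-3.6 17.  -1.7] 0.022
[-3.2 17.  -1.7] 0.022
[-2.8 17.1 -1.7] 0.022
[-2.5 17.2 -1.7] 0.022
[-2.1 17.2 -1.7] 0.022
[-0.091  0.545 -0.278  2.322  0.498  0.323  1.029]
```

Request:
servo_tool(motion=[1, -4, 20, 0, 0.022, 1, -4, 20, 0, 0.022, 1, -3, 18, 0, 0.022, 1, -3, 15, 0, 0.022, 1, -2, 4, 0, 0.01])

```text
time: 4.52
tool_pos: [0.4453, 0.1563, 0.0934]
ee_rot: [-0.251, 3.122, -0.008]
contact_force: [-0.3, 0.1, -0.8]
finger_gap: 0.0136
```

```bash
python3 plan.py 0.444 0.158 0.071 188.8 3; python3 - <<'E'
from h import *
print(manip.get_state()['joint_positions'].round(3))
cap('side','s4');cap('top','t4')
crop('s4',200,150,340,270,5,'s4c'); crop('t4',225,190,325,290,6,'t4c')
E
```

```text
t 4.52 pos [0.4453 0.1563 0.0934] yaw -170.81 zdown [ 0.01  -0.004 -1.   ] F [-0.34  0.14 -0.79] gap 0.0136 j7 0.84
[0.3 0.6 7.5] 0.002
[0.3 0.6 7.5] 0.002
[0.3 0.6 7.5] 0.002
[-0.287  0.549 -0.247  2.285  0.417  0.342  0.838]
```

View pics/s4c.png

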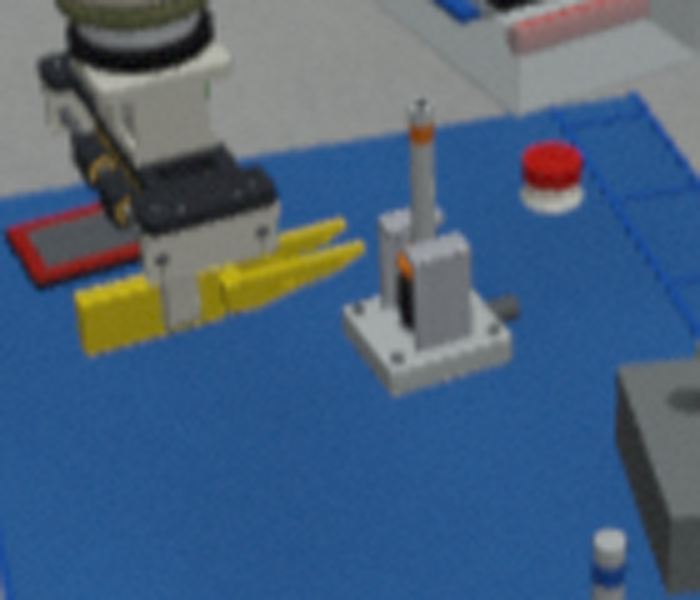

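View pics/t4c.png

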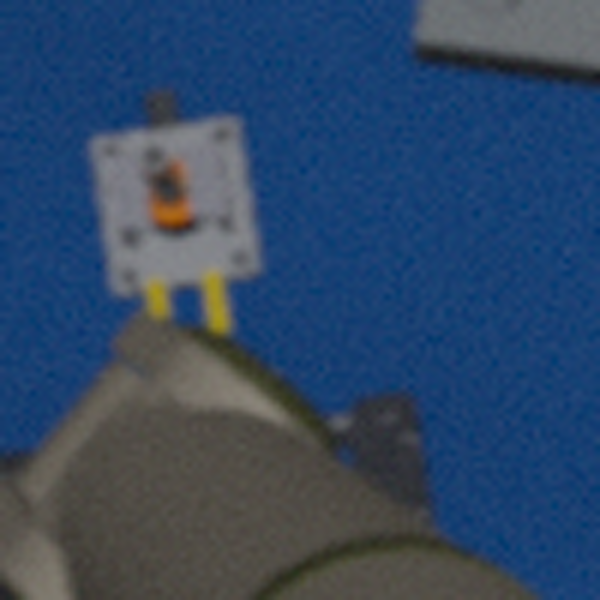

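```bash
cat > tri.py <<'E'
from h import *
def tri(a,pa,b,pb):
    o1,d1=ray(a,*pa);o2,d2=ray(b,*pb); d1/=np.linalg.norm(d1);d2/=np.linalg.norm(d2)
    k=np.linalg.lstsq(np.c_[d1,-d2],o2-o1,rcond=None)[0]; p,q=o1+k[0]*d1,o2+k[1]*d2
    return (p+q)/2,np.linalg.norm(p-q)
E
python3 - <<'E'
from tri import *
s=load('s4');t=load('t4')
S=lambda x,y:(200+x/5-.5,150+y/5-.5); T=lambda x,y:(225+x/6-.5,190+y/6-.5)
l=tri(s,S(343,222),t,T(155,285)); r=tri(s,S(363,246),t,T(212,275)); print(l,r)
tip=(l[0]+r[0])/2; print(tip)
tc=np.array([.4453,.1563]); d=tip[:2]-tc; print(np.linalg.norm(d),np.degrees(np.arctan2(d[1],d[0])))
f=np.radians(8.8); o=np.array([.597,.182]); e=tip[:2]-o; print('tip in fitting',e@[np.cos(f),np.sin(f)],e@[-np.sin(f),np.cos(f)])
for q in ((155,285),(212,275)): print(onz(t,*T(*q),.0985))
for q in ((343,222),(363,246)): print(onz(s,*S(*q),.0985))
# fitting features: wall tops in top view? ring orange centroid
hsv=cv2.cvtColor(load('top0')['image'],cv2.COLOR_RGB2HSV)
m=(hsv[...,0]<18)&(hsv[...,1]>170); m[:205]=0;m[240:]=0;m[:,:240]=0;m[:,270:]=0
ys,xs=np.nonzero(m); print(xs.min(),xs.max(),ys.min(),ys.max())
b=ys>223
print('ring mid col lower part',xs[b].mean(),onz(load('top0'),xs[b].mean(),ys[b].mean(),.066))
E
```

```text
(array([0.54940972, 0.18702313, 0.09768887]), np.float64(0.0006837815252761271)) (array([0.55443133, 0.16053767, 0.09706942]), np.float64(0.0007875812688382067))
[0.55192052 0.1737804  0.09737914]
0.10804397244220182 9.310791555586935
tip in fitting -0.04580630249949866 -0.0012263193845100855
[0.54897962 0.1870093  0.0985    ]
[0.55387462 0.16051964 0.0985    ]
[0.54949392 0.18581855 0.0985    ]
[0.55435795 0.1584725  0.0985    ]
251 255 224 227
ring mid col lower part 253.0 [0.58604445 0.18248748 0.066     ]
```

Request:
servo_tool(motion=[1, 0, 1, 9, 0, 1, 0, 1, 9, 0, 1, 0, 0, 5, 0, 1, 0, 0, 1, 0])

```text
time: 4.95
tool_pos: [0.4453, 0.152, 0.0666]
ee_rot: [-0.247, 3.124, -0.013]
contact_force: [-0.0, -0.3, -0.6]
finger_gap: 0.0136
```

```bash
python3 plan.py 0.444 0.158 0.070 188.8 1; python3 - <<'E'
from tri import *
cap('side','s5');cap('top','t5')
crop('s5',230,165,330,240,8,'s5c'); crop('t5',225,195,285,245,10,'t5c')
E
```

```text
t 4.95 pos [0.4453 0.152  0.0666] yaw -170.94 zdown [ 0.008 -0.008 -1.   ] F [-0.02 -0.28 -0.63] gap 0.0136 j7 0.81
[ 0.3  6.1 -3.4] 0.005
```

View pics/s5c.png

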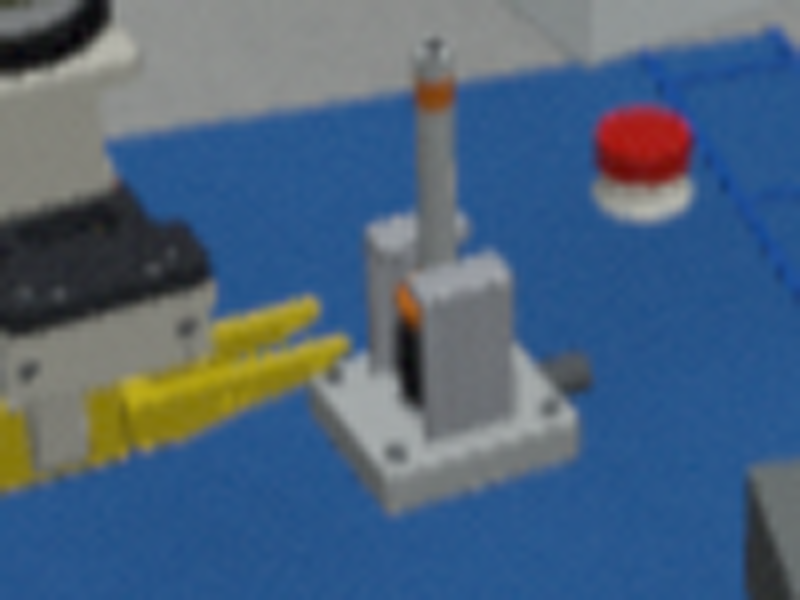

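View pics/t5c.png

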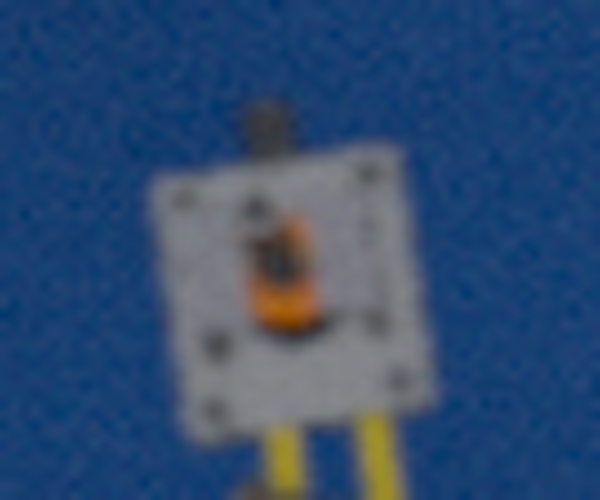

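```bash
cat > tipm.py <<'E'
from tri import *
def rep(s,t,S1,S2,T1,T2):
    l=tri(s,S1,t,T1); r=tri(s,S2,t,T2); tip=(l[0]+r[0])/2; f=np.radians(8.8); e=tip[:2]-[.597,.182]
    print(l[0].round(4),l[1].round(4),r[0].round(4),r[1].round(4)); print('tip',tip.round(4),'in fitting x %.4f y %.4f'%(e@[np.cos(f),np.sin(f)],e@[-np.sin(f),np.cos(f)]))
E
python3 - <<'E'
from tipm import *
S=lambda x,y:(230+x/8-.5,165+y/8-.5); T=lambda x,y:(225+x/10-.5,195+y/10-.5)
rep(load('s5'),load('t5'),S(312,302),S(342,342),T(283,430),T(377,415))
s=load('s5');t=load('t5')
# rails: top front inner corners
for n,a,b in (('near rail front-right outer corner',S(505,262),None),):
    pass
# hole between rails (orange) front edge of rails in top view ~ (247,?)..
for p in ((250,285),(318,290)): print('ring/slot edge at rail-top z .086',onz(t,*T(*p),.086))
E
```

```text
[0.5496 0.1821 0.072 ] 0.002 [0.554  0.1553 0.0713] 0.0022
tip [0.5518 0.1687 0.0716] in fitting x -0.0467 y -0.0062
ring/slot edge at rail-top z .086 [0.59034276 0.19117225 0.086     ]
ring/slot edge at rail-top z .086 [0.58905888 0.1717999  0.086     ]
```

Request:
servo_tool(motion=[1, 0, 4, -2, 0, 1, 0, 2, -1, 0.003, 1, 0, 0, 0, 0])

```text
time: 5.3
tool_pos: [0.4442, 0.158, 0.0702]
ee_rot: [-0.241, 3.125, -0.014]
contact_force: [0.9, -0.4, -0.9]
finger_gap: 0.0138
```

```bash
python3 plan.py 0.4453 0.1583 0.070 188.8 1
```

```text
t 5.30 pos [0.4442 0.158  0.0702] yaw -171.19 zdown [ 0.008 -0.008 -1.   ] F [ 0.9  -0.41 -0.86] gap 0.0138 j7 0.80
[-1.1  0.2  0.2] 0.0
```

Request:
servo_tool(motion=[1, -8, 0, 0, 0, 1, -8, 0, 0, 0, 1, -6, 0, 0, 0, 1, -2, 0, 0, 0, 1, 0, 0, 0, 0])

```text
time: 5.72
tool_pos: [0.4718, 0.1627, 0.0715]
ee_rot: [-0.241, 3.123, -0.012]
contact_force: [0.1, 0.3, -0.7]
finger_gap: 0.0136
```

```bash
python3 plan.py 0.4738 0.1625 0.070 188.8 1;  python3 - <<'E'
from tri import *
cap('side','s6');cap('top','t6')
crop('s6',230,165,330,240,8,'s6c'); crop('t6',225,195,285,245,10,'t6c')
E
```

```text
t 5.72 pos [0.4718 0.1627 0.0715] yaw -171.19 zdown [ 0.01  -0.007 -1.   ] F [ 0.1   0.32 -0.67] gap 0.0136 j7 0.83
[-2.  -0.5  1.5] 0.0
```

View pics/s6c.png

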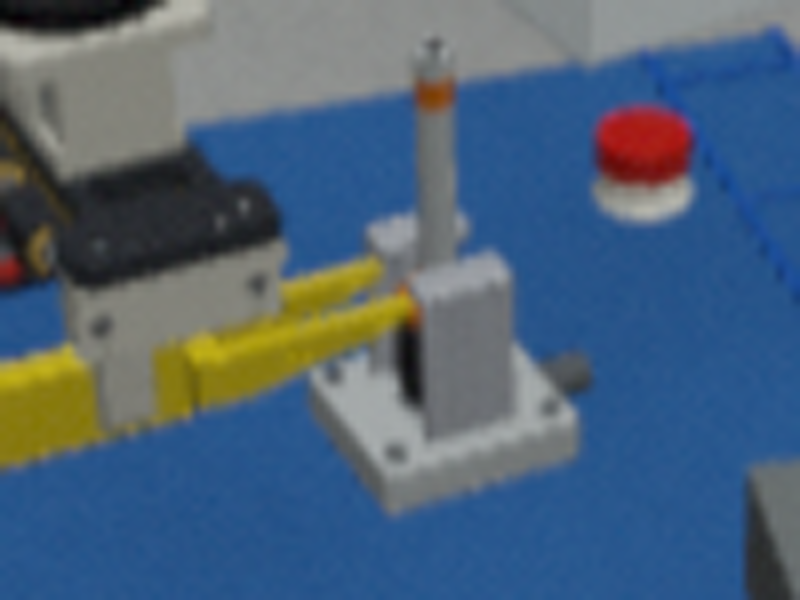

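View pics/t6c.png

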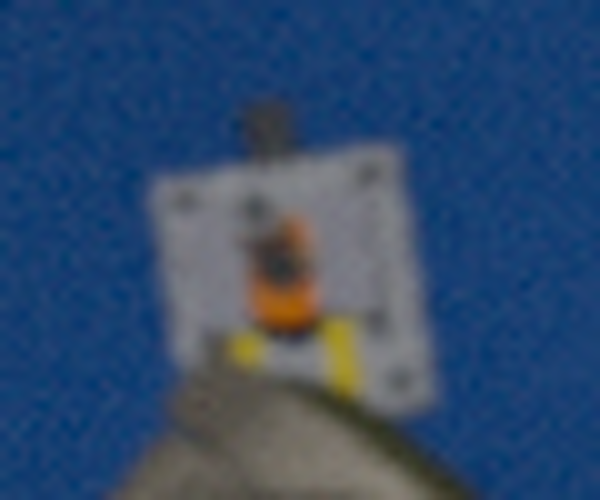

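Request:
servo_tool(motion=[1, -4, 0, 0, 0, 1, -4, 0, 0, 0, 1, 0, 0, 0, 0])

```text
time: 6.07
tool_pos: [0.4788, 0.1634, 0.0714]
ee_rot: [-0.241, 3.124, -0.014]
contact_force: [0.7, -0.4, -1.0]
finger_gap: 0.0137
```

Request:
servo_tool(motion=[1, 0, 0, -1, 0, 1, 0, 0, -1, 0])

```text
time: 6.23
tool_pos: [0.4788, 0.1634, 0.0733]
ee_rot: [-0.242, 3.125, -0.014]
contact_force: [1.8, -0.3, -3.3]
finger_gap: 0.0134
```

```bash
python3 plan.py 0.479 0.1637 0.070 188.8 1;  python3 - <<'E'
from tri import *
cap('side','s7')
crop('s7',250,175,310,220,13,'s7c')
E
```

```text
t 6.23 pos [0.4788 0.1634 0.0733] yaw -171.16 zdown [ 0.008 -0.008 -1.   ] F [ 1.79 -0.31 -3.29] gap 0.0134 j7 0.84
[-0.3  0.2  3.3] 0.001
```

View pics/s7c.png

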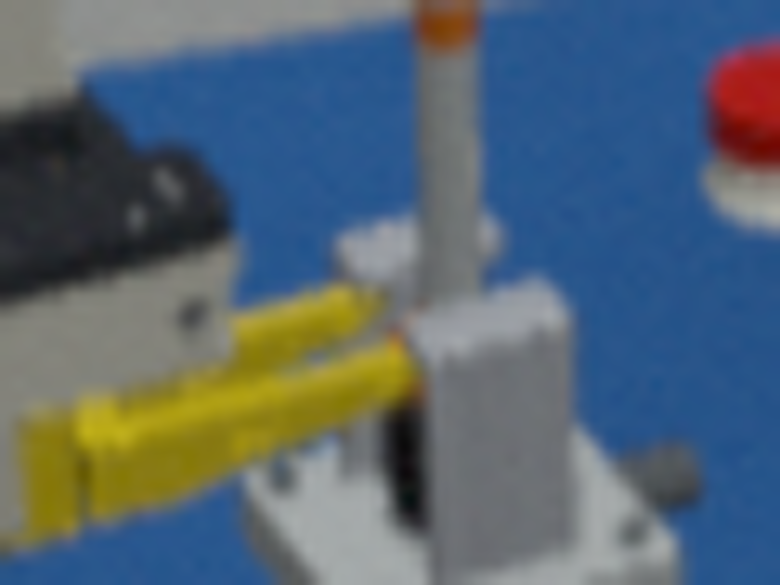

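Request:
servo_tool(motion=[1, 0, 0, -1, 0])

```text
time: 6.37
tool_pos: [0.4787, 0.1634, 0.0742]
ee_rot: [-0.241, 3.125, -0.014]
contact_force: [2.8, 0.6, -8.2]
finger_gap: 0.0136
```

Request:
servo_tool(motion=[1, 0, 0, 0, 0])

```text
time: 6.45
tool_pos: [0.4787, 0.1634, 0.0741]
ee_rot: [-0.242, 3.125, -0.014]
contact_force: [3.4, 0.7, -6.0]
finger_gap: 0.0136
```

Request:
servo_tool(motion=[1, 0, 0, 0.7, 0, 1, -2, 0, 0, 0, 1, -3, 0, 0, 0])

```text
time: 6.7
tool_pos: [0.4829, 0.1641, 0.0734]
ee_rot: [-0.243, 3.126, -0.014]
contact_force: [-0.1, 0.9, -0.8]
finger_gap: 0.0136
```

Request:
servo_tool(motion=[1, -3, 0, 0, 0, 1, -3, 0, 0, 0])

```text
time: 6.87
tool_pos: [0.4889, 0.1649, 0.0735]
ee_rot: [-0.243, 3.127, -0.015]
contact_force: [-1.4, 0.4, -1.7]
finger_gap: 0.0137
```

Request:
servo_tool(motion=[1, -3, 0.5, 0, 0, 1, -3, 0, 0, 0, 1, -3, 0, 0, 0])

```text
time: 7.12
tool_pos: [0.4983, 0.1667, 0.0735]
ee_rot: [-0.243, 3.128, -0.016]
contact_force: [-0.7, -0.8, -2.3]
finger_gap: 0.0136
```

Request:
servo_tool(motion=[1, -3, 0, 0, 0, 1, -3, 0, 0, 0])

```text
time: 7.28
tool_pos: [0.5041, 0.1675, 0.0733]
ee_rot: [-0.243, 3.129, -0.017]
contact_force: [-4.3, 0.1, 0.4]
finger_gap: 0.0137
```

```bash
python3 plan.py 0.4953 0.166 0.0735 188.8 1;  python3 - <<'E'
from tri import *
cap('side','s8')
crop('s8',250,175,310,220,13,'s8c');cap('top','t8'); crop('t8',225,195,285,245,10,'t8c')
E
```

```text
t 7.28 pos [0.5041 0.1675 0.0733] yaw -171.12 zdown [ 0.004 -0.01  -1.   ] F [-4.31  0.06  0.36] gap 0.0137 j7 0.87
[ 9.  -0.1 -0.2] 0.001
```

View pics/s8c.png

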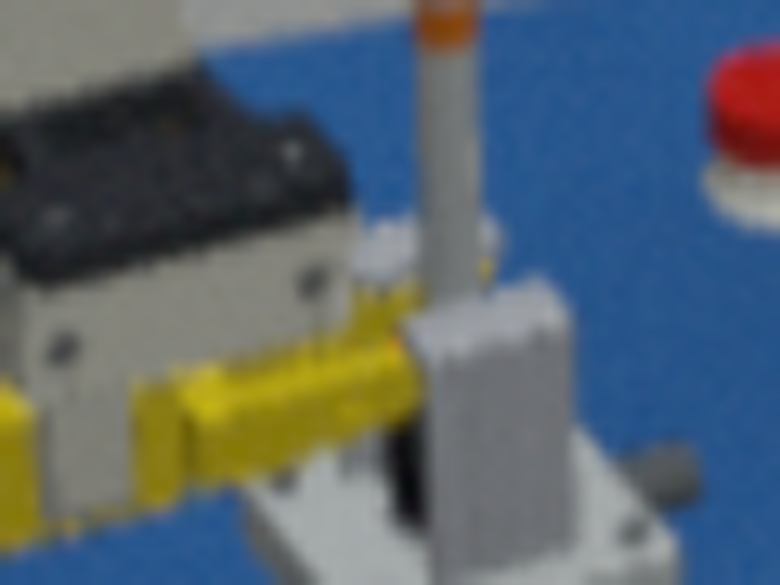

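View pics/t8c.png

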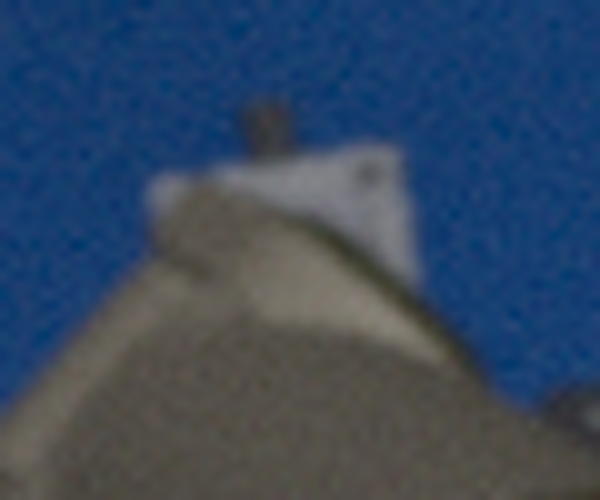

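Request:
servo_tool(motion=[1, -3, 0, 0, 0, 1, -3, 0, 0, 0])

```text
time: 7.55
tool_pos: [0.5093, 0.1685, 0.0733]
ee_rot: [-0.244, 3.13, -0.017]
contact_force: [-4.7, -0.9, 3.0]
finger_gap: 0.0138
```

Request:
servo_tool(motion=[1, -3, 0, 0, 0, 1, -2, 0, 0, 0])

```text
time: 7.72
tool_pos: [0.5133, 0.1693, 0.0734]
ee_rot: [0.246, -3.132, 0.018]
contact_force: [-5.1, -0.5, 3.2]
finger_gap: 0.0138
```

Request:
servo_tool(motion=[1, -2, 0, 0, 0, 1, -2, 0, 0, 0])

```text
time: 7.88
tool_pos: [0.5161, 0.1698, 0.0735]
ee_rot: [0.247, -3.129, 0.02]
contact_force: [-6.7, -0.3, 2.3]
finger_gap: 0.0139
```

Request:
servo_tool(motion=[1, -2, 0, -0.3, 0, 1, -2, 0, -0.2, 0])

```text
time: 8.05
tool_pos: [0.5179, 0.17, 0.0738]
ee_rot: [0.249, -3.125, 0.022]
contact_force: [-7.1, 0.9, 2.5]
finger_gap: 0.0139
```

Request:
servo_tool(motion=[1, -2, 0, -0.2, 0, 1, -2, 0, 0, 0])

```text
time: 8.22
tool_pos: [0.5196, 0.1704, 0.0739]
ee_rot: [0.25, -3.12, 0.024]
contact_force: [-6.8, 0.2, 4.5]
finger_gap: 0.0139
```

Request:
servo_tool(motion=[1, -2, 0, 0, 0])

```text
time: 8.3
tool_pos: [0.5206, 0.1706, 0.074]
ee_rot: [0.251, -3.119, 0.025]
contact_force: [-7.5, -0.4, 4.4]
finger_gap: 0.0137
```

```bash
python3 plan.py
```

```text
t 8.30 pos [0.5206 0.1706 0.074 ] yaw -170.80 zdown [-0.011 -0.017 -1.   ] F [-7.47 -0.43  4.44] gap 0.0137 j7 0.90
```

Request:
servo_tool(motion=[1, -4, 0, 0, 0])

```text
time: 8.38
tool_pos: [0.5234, 0.171, 0.0741]
ee_rot: [0.252, -3.117, 0.026]
contact_force: [-7.9, -0.2, 3.8]
finger_gap: 0.0133
```

Request:
servo_tool(motion=[1, -4, 0, 0, 0])

```text
time: 8.47
tool_pos: [0.5261, 0.1716, 0.0741]
ee_rot: [0.253, -3.114, 0.028]
contact_force: [-8.7, -0.3, 4.1]
finger_gap: 0.0135
```

```bash
python3 plan.py
```

```text
t 8.47 pos [0.5261 0.1716 0.0741] yaw -170.72 zdown [-0.015 -0.019 -1.   ] F [-8.67 -0.33  4.07] gap 0.0135 j7 0.91
```

Request:
servo_tool(motion=[1, -4, 0, 0, 0])

```text
time: 8.55
tool_pos: [0.5288, 0.1721, 0.0741]
ee_rot: [0.254, -3.112, 0.029]
contact_force: [-7.3, -1.0, 5.3]
finger_gap: 0.0134
```

Request:
servo_tool(motion=[1, -3, 0, 0, 0])

```text
time: 8.63
tool_pos: [0.5303, 0.1724, 0.0742]
ee_rot: [0.255, -3.109, 0.031]
contact_force: [-12.3, -0.3, 8.5]
finger_gap: 0.0136
```

Request:
servo_tool(motion=[1, -3, 0, 0, 0])

```text
time: 8.72
tool_pos: [0.5307, 0.1723, 0.0742]
ee_rot: [0.256, -3.104, 0.034]
contact_force: [-14.0, -1.1, 12.6]
finger_gap: 0.0136
```

Request:
servo_tool(motion=[1, -2, 0, -1, 0])

```text
time: 8.8
tool_pos: [0.5308, 0.1725, 0.0751]
ee_rot: [0.257, -3.101, 0.035]
contact_force: [-5.4, 1.5, -4.8]
finger_gap: 0.0138
```

```bash
python3 plan.py
```

```text
t 8.80 pos [0.5308 0.1725 0.0751] yaw -170.56 zdown [-0.028 -0.025 -0.999] F [-5.4   1.55 -4.79] gap 0.0138 j7 0.93
```

Request:
servo_tool(motion=[1, -3, 0, 0.3, 0])

```text
time: 8.88
tool_pos: [0.531, 0.1725, 0.0747]
ee_rot: [0.257, -3.096, 0.038]
contact_force: [-15.5, -1.4, 13.7]
finger_gap: 0.0136
```

Request:
servo_tool(motion=[1, -3, 0, 0.2, 0])

```text
time: 8.97
tool_pos: [0.5312, 0.1725, 0.0746]
ee_rot: [0.258, -3.091, 0.04]
contact_force: [-14.3, -1.8, 14.5]
finger_gap: 0.0137
```

Request:
servo_tool(motion=[1, -3.5, 0, -0.4, 0])

```text
time: 9.05
tool_pos: [0.5313, 0.1725, 0.0751]
ee_rot: [0.259, -3.085, 0.043]
contact_force: [-16.7, -0.8, 11.2]
finger_gap: 0.0135
```

```bash
python3 plan.py;python3 - <<'E'
from tri import *
cap('side','s9')
crop('s9',240,160,320,220,10,'s9c')
E
```

```text
t 9.05 pos [0.5313 0.1725 0.0751] yaw -170.43 zdown [-0.043 -0.032 -0.999] F [-16.7   -0.81  11.17] gap 0.0135 j7 0.94
```

View pics/s9c.png

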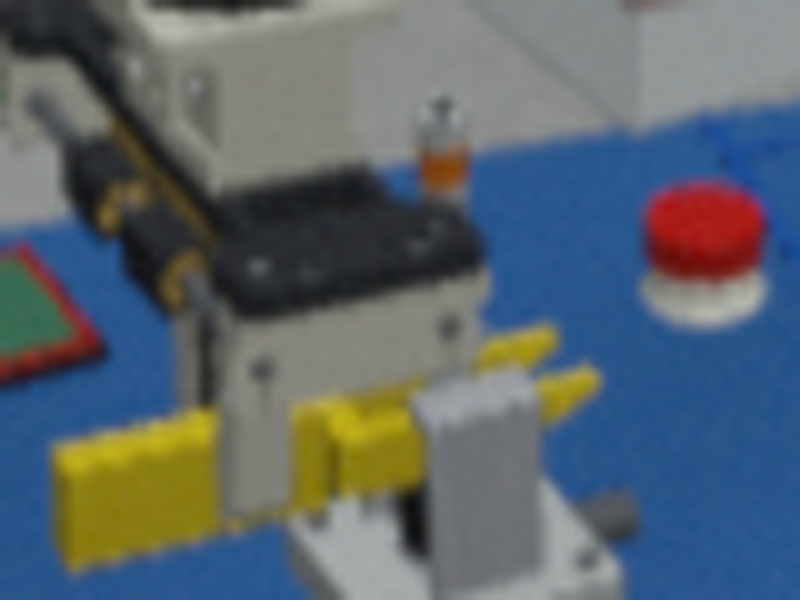

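Request:
servo_tool(motion=[1, 0, 0, 0, 0])

```text
time: 9.18
tool_pos: [0.531, 0.1726, 0.0756]
ee_rot: [0.26, -3.085, 0.044]
contact_force: [3.5, -0.9, -1.2]
finger_gap: 0.0135
```

Request:
servo_tool(motion=[0.4, 0, 0, 0, 0, 0.4, 0, 0, 0, 0, 0.4, 0, 0, 0, 0])

```text
time: 9.43
tool_pos: [0.5336, 0.1731, 0.0764]
ee_rot: [0.259, -3.089, 0.042]
contact_force: [-0.2, 0.3, -0.5]
finger_gap: 0.029
```

```bash
python3 plan.py;python3 - <<'E'
from tri import *
cap('side','s10')
crop('s10',240,160,320,220,10,'s10c')
E
```

```text
t 9.43 pos [0.5336 0.1731 0.0764] yaw -170.44 zdown [-0.039 -0.03  -0.999] F [-0.22  0.29 -0.52] gap 0.0290 j7 0.94
```

View pics/s10c.png

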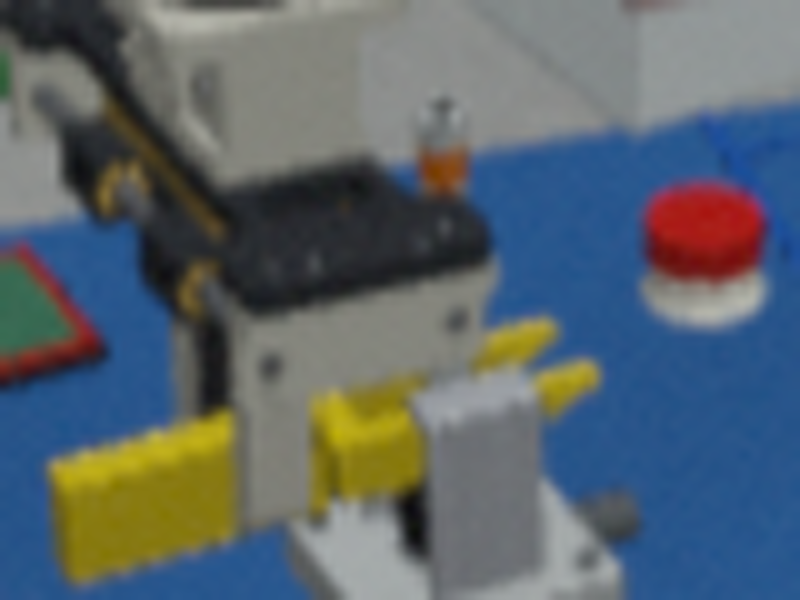

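Request:
servo_tool(motion=[0.9, 0, 0, 3, 0, 1, 0, 0, 0, 0, 1, 0, 0, 0, 0, 1, 0, 0, 0, 0], grip_force=40)

```text
time: 9.82
tool_pos: [0.5348, 0.1731, 0.0729]
ee_rot: [0.258, -3.091, 0.041]
contact_force: [0.2, -0.5, -0.2]
finger_gap: 0.0155
```

Request:
servo_tool(motion=[1, -3, 0, 0, 0])

```text
time: 9.9
tool_pos: [0.5354, 0.173, 0.0725]
ee_rot: [0.258, -3.086, 0.043]
contact_force: [-13.3, -1.3, 10.2]
finger_gap: 0.0136
```

```bash
python3 plan.py
```

```text
t 9.90 pos [0.5354 0.173  0.0725] yaw -170.46 zdown [-0.042 -0.032 -0.999] F [-13.33  -1.3   10.19] gap 0.0136 j7 0.94
```

Request:
servo_tool(motion=[1, -3.5, 0, -0.4, 0])

```text
time: 9.98
tool_pos: [0.5355, 0.1731, 0.0725]
ee_rot: [0.26, -3.08, 0.046]
contact_force: [-12.9, -0.8, 10.5]
finger_gap: 0.0134
```

Request:
servo_tool(motion=[1, -3.5, 0, -0.4, 0])

```text
time: 10.07
tool_pos: [0.5356, 0.1731, 0.0726]
ee_rot: [0.261, -3.074, 0.05]
contact_force: [-12.0, -1.2, 11.5]
finger_gap: 0.0135
```

Request:
servo_tool(motion=[1, -4.5, 0, -0.8, 0])

```text
time: 10.15
tool_pos: [0.5357, 0.1731, 0.073]
ee_rot: [0.262, -3.067, 0.053]
contact_force: [-15.1, -1.4, 11.0]
finger_gap: 0.0141
```

Request:
servo_tool(motion=[0.3, 0, 0, 0, 0, 0.3, 0, 0, 0, 0, 0.3, 0, 0, 0, 0, 0.3, 0, 0, 0, 0, 0.3, 0, 0, 0, 0])

```text
time: 10.57
tool_pos: [0.5355, 0.1732, 0.0729]
ee_rot: [0.263, -3.066, 0.054]
contact_force: [-0.3, -0.6, -0.0]
finger_gap: 0.0424
```

```bash
python3 plan.py;python3 - <<'E'
from tri import *
cap('side','s11')
crop('s11',240,160,320,220,10,'s11c')
E
```

```text
t 10.57 pos [0.5355 0.1732 0.0729] yaw -170.25 zdown [-0.061 -0.04  -0.997] F [-0.25 -0.6  -0.02] gap 0.0424 j7 0.95
```

View pics/s11c.png

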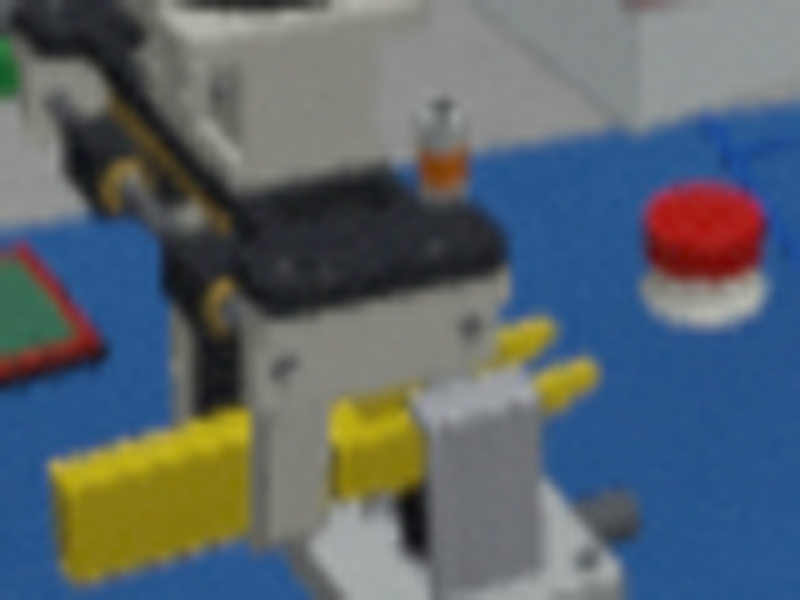

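```bash
cat > pl.py <<'E'
from tri import *
f=np.radians(8.8); O=np.array([.597,.1823,0]); X=np.array([np.cos(f),np.sin(f),0]); Y=np.array([-np.sin(f),np.cos(f),0])
def onplane(c,u,v,yf):
    o,d=ray(c,u,v); k=(yf-(o-O)@Y)/(d@Y); p=o+k*d-O; return (np.array([p@X,p@Y,p[2]])*1000).round(1)
E
python3 - <<'E'
from pl import *
for n in('s9','s11'):
    crop(n,240,190,310,222,11,n+'d')
E
```

```text
(no output)
```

View pics/s11d.png

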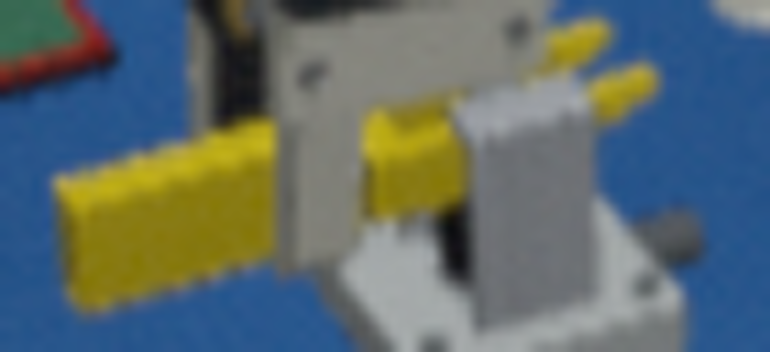

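View pics/s9d.png

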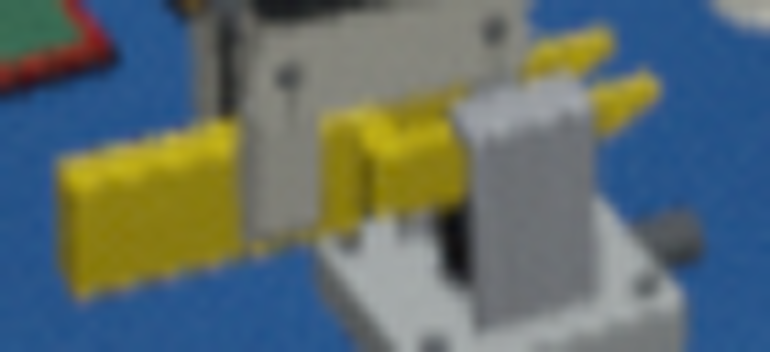

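```bash
python3 - <<'E'
from pl import *
D=lambda x,y:(240+x/11-.5,190+y/11-.5)
for n,L in(('s11',[('reartop',75,210,-7),('rearbot',85,310,-7),('top mid',270,150,-7),('bot mid',270,262,-7),('bridge front top',380,155,-17),('tip near outer',655,75,-13)]),('s9',[('reartop',75,190,-7),('rearbot',82,298,-7),('top mid',235,150,-7),('bot mid',238,255,-7),('bridge',380,158,-17),('tip',657,82,-13)])):
    s=load(n)
    for k,x,y,yf in L: print(n,k,onplane(s,*D(x,y),yf))
E
```

```text
s11 reartop [-2326.6 -7000.   5236.6]
s11 rearbot [-2328.4 -7000.   5439. ]
s11 top mid [-2668.6 -7000.   5223.2]
s11 bot mid [-2656.8 -7000.   5446.9]
s11 bridge front top [ -6904.5 -17000.   12757.8]
s11 tip near outer [ -6303.4 -13000.    9754. ]
s9 reartop [-2329.6 -7000.   5197.9]
s9 rearbot [-2325.1 -7000.   5413.4]
s9 top mid [-2607.8 -7000.   5204.6]
s9 bot mid [-2601.1 -7000.   5414.6]
s9 bridge [ -6903.9 -17000.   12773.8]
s9 tip [ -6310.9 -13000.    9784.8]
```

Unit slip: yf was passed in mm where metres were expected. I'll fix that.

```bash
python3 - <<'E'
from pl import *
D=lambda x,y:(240+x/11-.5,190+y/11-.5)
for n,L in(('s11',[('reartop',75,210,-7),('rearbot',85,310,-7),('top mid',270,150,-7),('bot mid',270,262,-7),('bridge front top',380,155,-17),('tip near outer',655,75,-13)]),('s9',[('reartop',75,190,-7),('rearbot',82,298,-7),('top mid',235,150,-7),('bot mid',238,255,-7),('bridge',380,158,-17),('tip',657,82,-13)])):
    s=load(n)
    for k,x,y,yf in L: print(n,k,onplane(s,*D(x,y),yf/1000))
E
```

```text
s11 reartop [-121.1   -7.    81.4]
s11 rearbot [-120.8   -7.    49.5]
s11 top mid [-67.1  -7.   83.5]
s11 bot mid [-69.   -7.   48.2]
s11 bridge front top [-40.5 -17.   80. ]
s11 tip near outer [ 41.1 -13.   78.4]
s9 reartop [-120.6   -7.    87.5]
s9 rearbot [-121.4   -7.    53.5]
s9 top mid [-76.7  -7.   86.5]
s9 bot mid [-77.8  -7.   53.3]
s9 bridge [-40.5 -17.   79.1]
s9 tip [ 41.7 -13.   76. ]
```

Request:
servo_tool(motion=[0.3, 0, 0, -15, 0, 0.3, 0, 0, -20, 0, 0.5, 5, 0, -10, 0, 1, 25, 0, 0, 0, 1, 25, 0, 0, 0])

```text
time: 11.03
tool_pos: [0.4874, 0.1665, 0.1223]
ee_rot: [0.258, -3.07, 0.05]
contact_force: [0.4, 0.5, -0.1]
finger_gap: 0.0491
```

Request:
servo_tool(motion=[1, 16, 0, 0, 0, 1, 6, 0, 0, 0, 1, 0, 0, 0, 0])

```text
time: 11.28
tool_pos: [0.4606, 0.1613, 0.1248]
ee_rot: [0.26, -3.069, 0.052]
contact_force: [-0.1, 0.3, 0.0]
finger_gap: 0.0289
```

```bash
python3 plan.py 0.4616 0.1613 .115 189 1;python3 - <<'E'
from pl import *
s=manip.get_state(); p=s['tool_pos']-O; print('xf,yf',p@X,p@Y,s['joint_positions'].round(2))
cap('side','s12'); cap('top','t12')
crop('s12',220,150,320,225,8,'s12c')
E
```

```text
t 11.28 pos [0.4606 0.1613 0.1248] yaw -170.37 zdown [-0.058 -0.039 -0.998] F [-0.14  0.32  0.03] gap 0.0289 j7 0.92
[-1.  -0.2  9.8] 0.011
xf,yf -0.13800845981689372 0.00013580088112669046 [-0.21  0.53 -0.34  2.17  0.34  0.56  0.92]
```

View pics/s12c.png

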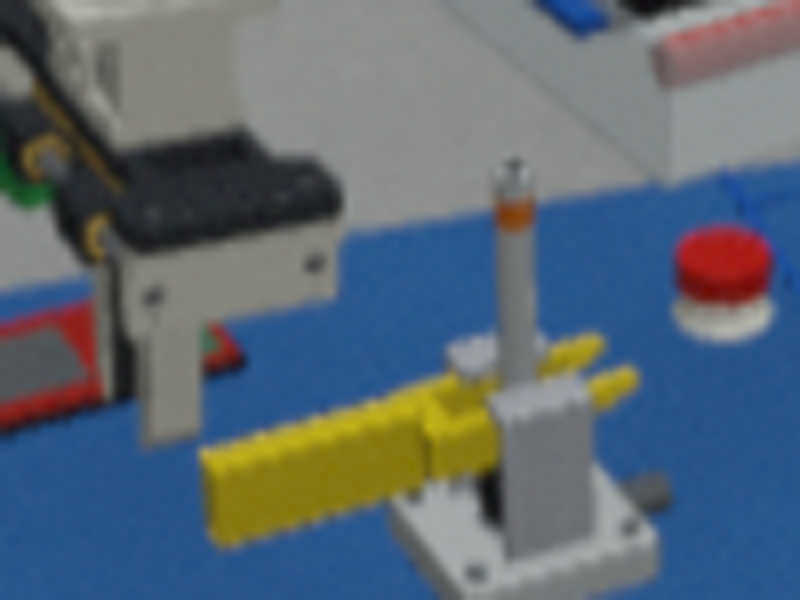

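Request:
servo_tool(motion=[1, -1, 0, 15, 0, 1, -1, 0, 18, 0, 1, -1, 0, 10, 0, 1, 0, 0, 3, 0, 1, 0, 0, 0, 0])

```text
time: 11.8
tool_pos: [0.468, 0.162, 0.0766]
ee_rot: [0.257, -3.074, 0.049]
contact_force: [-1.3, 0.3, 2.0]
finger_gap: 0.0006
```

```bash
python3 plan.py 0.4616 0.1613 .075 189 1;python3 - <<'E'
from pl import *
s=manip.get_state(); p=s['tool_pos']-O; print('xf,yf',p@X,p@Y,s['joint_positions'].round(2))
E
```

```text
t 11.80 pos [0.468  0.162  0.0766] yaw -170.50 zdown [-0.053 -0.036 -0.998] F [-1.27  0.34  2.  ] gap 0.0006 j7 0.87
[6.4 0.3 1.6] 0.009
xf,yf -0.13059331013041017 -0.0003084029025779223 [-0.25  0.62 -0.29  2.19  0.4   0.45  0.87]
```

Request:
servo_tool(motion=[1, -3, 0, 0, 0])

```text
time: 11.88
tool_pos: [0.4686, 0.1616, 0.0759]
ee_rot: [0.257, -3.069, 0.052]
contact_force: [-13.6, -1.6, 3.3]
finger_gap: 0.0006
```

Request:
servo_tool(motion=[1, -3, 0, -0.3, 0])

```text
time: 11.97
tool_pos: [0.4687, 0.161, 0.0757]
ee_rot: [0.257, -3.063, 0.056]
contact_force: [-10.5, -1.2, 3.1]
finger_gap: 0.0003
```

Request:
servo_tool(motion=[1, -4.2, 0, -0.2, 0])

```text
time: 12.05
tool_pos: [0.4689, 0.1603, 0.0754]
ee_rot: [0.257, -3.055, 0.061]
contact_force: [-15.2, -1.8, 3.4]
finger_gap: 0.0007
```

Request:
servo_tool(motion=[1, -4.5, 0, -0.2, 0])

```text
time: 12.13
tool_pos: [0.4691, 0.1595, 0.0751]
ee_rot: [0.258, -3.047, 0.067]
contact_force: [-15.6, -0.9, 3.7]
finger_gap: 0.0004
```

Request:
servo_tool(motion=[1, 8, 0, 0, 0, 1, 10, 0, -5, 0, 0.6, 5, 0, -30, 0, 0.3, 0, 0, -35, 0, 0.3, 0, 0, -30, 0])

```text
time: 12.55
tool_pos: [0.4499, 0.1599, 0.1772]
ee_rot: [0.259, -3.037, 0.07]
contact_force: [0.6, 0.3, 0.5]
finger_gap: 0.016
```

```bash
python3 plan.py 0.5 0.167 .2 189 1;python3 - <<'E'
from pl import *
s=manip.get_state(); p=s['tool_pos']-O; print('xf,yf',p@X,p@Y,s['joint_positions'].round(2))
cap('side','s13'); cap('top','t13')
crop('s13',220,150,320,225,8,'s13c')
E
```

```text
t 12.55 pos [0.4499 0.1599 0.1772] yaw -170.34 zdown [-0.088 -0.054 -0.995] F [0.62 0.32 0.53] gap 0.0160 j7 0.98
[-50.6  -1.4 -22.8] 0.011
xf,yf -0.14879930765152685 0.0003999561619442465 [-0.17  0.46 -0.4   2.13  0.27  0.71  0.98]
```

View pics/s13c.png

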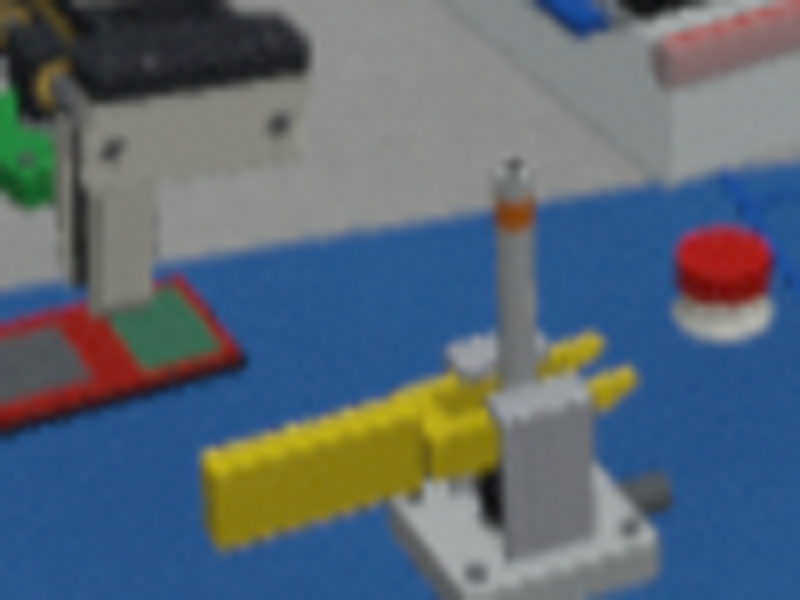

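```bash
cat > plan.py <<'E'
import sys
from h import *
from scipy.spatial.transform import Rotation as Ro
def st():
    s=manip.get_state(); R=Ro.from_rotvec(s['ee_rot']).as_matrix()
    yaw=np.degrees(np.arctan2(R[1,0],R[0,0]))
    print('t %.2f pos %s yaw %.2f zdown %s F %s gap %.4f j %s'%(s['time'],s['tool_pos'].round(4),yaw,R[:,2].round(3),s['contact_force'].round(2),s['finger_gap'],s['joint_positions'].round(2)))
    print(' grasp',(s['tool_pos']-.002*R[:,2]).round(4))
    return s,R,yaw
if __name__=='__main__':
    s,R,yaw=st()
    if len(sys.argv)>1:
        x,y,z,w,n=map(float,sys.argv[1:6]); n=int(n)
        dw=(w-yaw+180)%360-180; tz=-np.radians(dw)/n
        d=(np.array([x,y,z])-s['tool_pos'])/n*1000
        for i in range(n):
            Ri=R@Ro.from_rotvec([0,0,tz*i]).as_matrix()
            print((Ri.T@d).round(1),round(tz,3))
E
python3 - <<'E'
from tri import *
s=load('s13');t=load('t13')
crop('t13',235,195,285,245,12,'t13c'); crop('s13',270,160,300,200,18,'s13d')
E
python3 plan.py .597 .182 .215 211.5 6
```

```text
t 12.65 pos [0.4526 0.1611 0.1798] yaw -170.39 zdown [-0.08  -0.05  -0.996] F [-0.34 -0.12 -0.53] gap 0.0238 j [-0.17  0.45 -0.4   2.12  0.27  0.71  0.98]
 grasp [0.4527 0.1612 0.1818]
[-23.7  -0.9  -8. ] -0.064
[-23.6  -2.4  -8. ] -0.064
[-23.4  -3.9  -8. ] -0.064
[-23.1  -5.4  -8. ] -0.064
[-22.7  -6.8  -8. ] -0.064
[-22.2  -8.2  -8. ] -0.064
```

View pics/t13c.png

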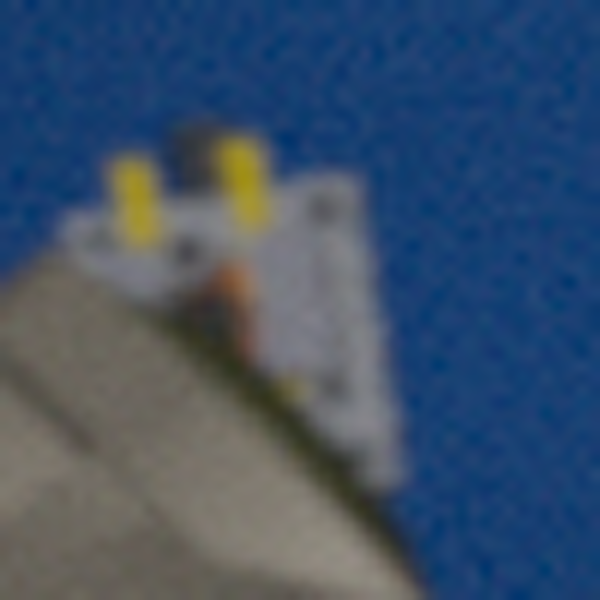

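View pics/s13d.png

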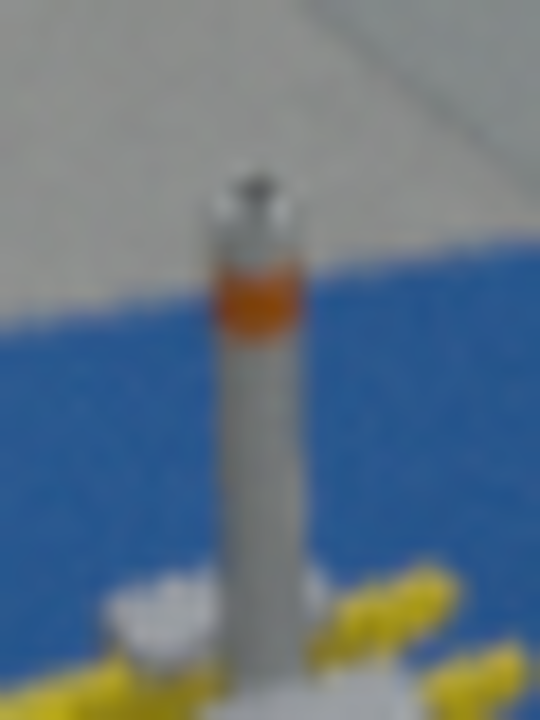

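```bash
python3 - <<'E'
from tri import *
s=load('s13');t=load('t13')
S=(270+257/18-.5,160+192/18-.5);T=(235+188/12-.5,195+250/12-.5)
print(tri(s,S,t,T),onz(s,*S,.17),onz(t,*T,.17))
E
```

```text
(array([0.59789657, 0.18322988, 0.17023722]), np.float64(0.0011934379296542153)) [0.59738064 0.18357685 0.17      ] [0.59853197 0.18315416 0.17      ]
```

Request:
servo_tool(motion=[0.3, -5, 0, -35, -0.05, 0.3, -24, -3, -8, -0.07, 0.3, -24, -4, -5, -0.07, 0.3, -24, -5, -4, -0.07, 0.3, -22, -6, -2, -0.07])

```text
time: 13.07
tool_pos: [0.5561, 0.1773, 0.2327]
ee_rot: [0.776, -2.961, 0.048]
contact_force: [-0.6, 0.6, 0.8]
finger_gap: 0.0569
```

```bash
python3 plan.py .596 .182 .215 211.5 2
```

```text
t 13.07 pos [0.5561 0.1773 0.2327] yaw -150.66 zdown [-0.07  -0.051 -0.996] F [-0.62  0.57  0.82] gap 0.0569 j [-0.08  0.51 -0.5   1.85  0.3   0.94  1.36]
 grasp [0.5563 0.1774 0.2346]
[-19.2  -7.6   7.3] -0.019
[-19.1  -8.    7.3] -0.019
```

Request:
servo_tool(motion=[0.3, -19, -8, 6, -0.04, 0.3, -15, -7, 6, -0.04, 0.3, -3, 0, 4, -0.03, 0.3, 0, 0, 0, 0])

```text
time: 13.4
tool_pos: [0.6007, 0.1828, 0.214]
ee_rot: [0.949, -2.917, 0.041]
contact_force: [-0.1, 0.0, 0.1]
finger_gap: 0.0651
```

```bash
python3 plan.py .5974 .1827 .205 216 1; python3 plan.py .5974 .1827 .133 216 4; python3 - <<'E'
from tri import *
cap('side','s14')
crop('s14',230,130,330,210,8,'s14c')
E
```

```text
t 13.40 pos [0.6007 0.1828 0.214 ] yaw -143.95 zdown [-0.062 -0.048 -0.997] F [-0.12  0.05  0.1 ] gap 0.0651 j [-0.07  0.58 -0.51  1.78  0.35  0.96  1.47]
 grasp [0.6008 0.1829 0.216 ]
[2.  1.9 9.2] 0.001
t 13.40 pos [0.6007 0.1828 0.214 ] yaw -143.95 zdown [-0.062 -0.048 -0.997] F [-0.12  0.05  0.1 ] gap 0.0651 j [-0.07  0.58 -0.51  1.78  0.35  0.96  1.47]
 grasp [0.6008 0.1829 0.216 ]
[-0.9  0.5 20.2] 0.0
[-0.9  0.5 20.2] 0.0
[-0.9  0.5 20.2] 0.0
[-0.9  0.5 20.2] 0.0
```

View pics/s14c.png

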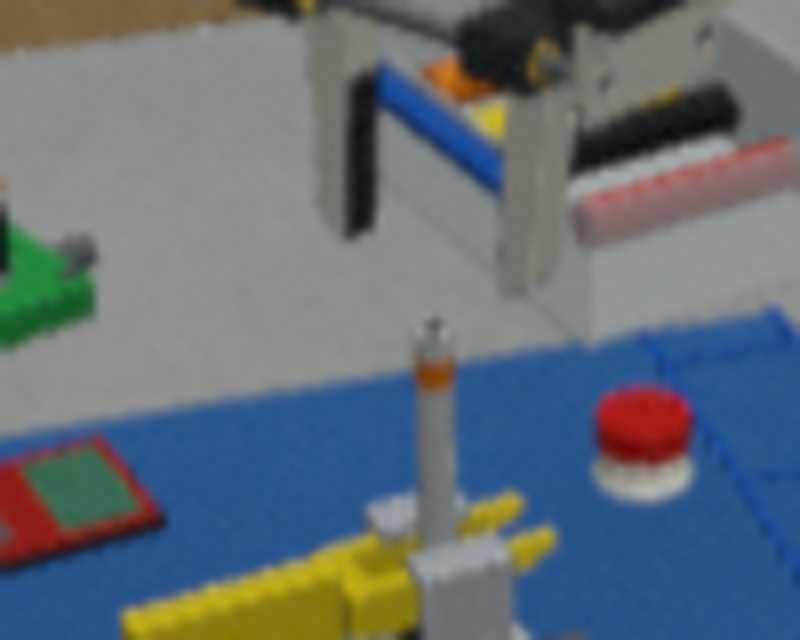

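Request:
servo_tool(motion=[0.3, -1, 0.5, 20, 0, 0.3, -1, 0.5, 22, 0, 0.3, -1, 0.5, 20, 0, 0.5, -1, 0.5, 12, 0, 0.6, 0, 0, 2, 0])

```text
time: 13.87
tool_pos: [0.5943, 0.1835, 0.1396]
ee_rot: [0.943, -2.923, 0.042]
contact_force: [-0.4, -0.5, -0.2]
finger_gap: 0.056
```

```bash
python3 plan.py .5974 .1827 .133 216 1; python3 - <<'E'
from tri import *
cap('side','s15')
crop('s15',250,140,330,210,9,'s15c')
E
```

```text
t 13.87 pos [0.5943 0.1835 0.1396] yaw -144.27 zdown [-0.058 -0.048 -0.997] F [-0.45 -0.46 -0.17] gap 0.0560 j [-0.1   0.65 -0.47  1.85  0.41  0.81  1.4 ]
 grasp [0.5944 0.1836 0.1416]
[-2.5 -2.4  6.5] -0.005
```

View pics/s15c.png

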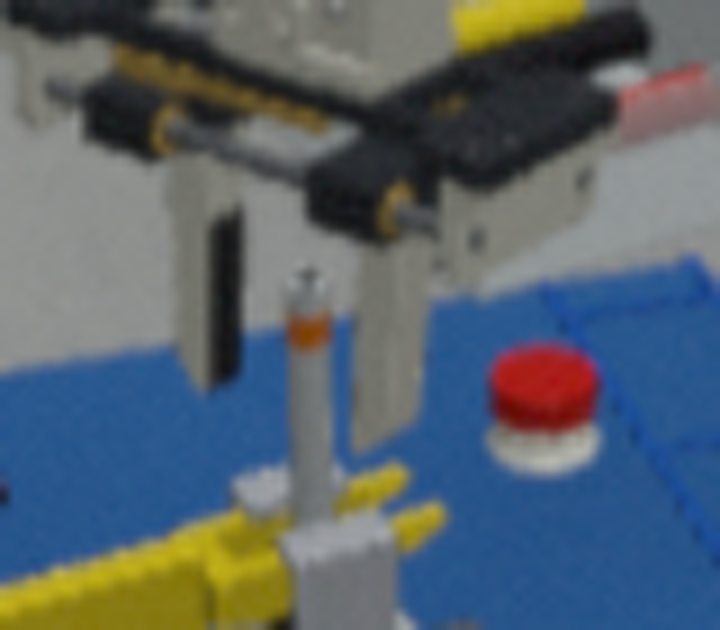

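Request:
servo_tool(motion=[0.6, -2, -2, 3, 0, 0.75, -1, -1, 1, 0, 0.8, 0, 0, 0, 0], grip_force=20)

```text
time: 14.17
tool_pos: [0.599, 0.1833, 0.1382]
ee_rot: [0.944, -2.926, 0.043]
contact_force: [-0.7, -0.1, 1.1]
finger_gap: 0.0324
```

```bash
python3 plan.py .5974 .1827 .135 216 1
```

```text
t 14.17 pos [0.599  0.1833 0.1382] yaw -144.27 zdown [-0.055 -0.047 -0.997] F [-0.73 -0.14  1.07] gap 0.0324 j [-0.1   0.66 -0.46  1.85  0.41  0.81  1.41]
 grasp [0.5991 0.1834 0.1402]
[1.4 0.5 3.3] -0.005
```

Close enough. Closing on the tube.

Request:
servo_tool(motion=[1, 1, 0.3, 2, 0, 1, 0, 0, 0, 0, 1, 0, 0, 0, 0], grip_force=15)

```text
time: 14.42
tool_pos: [0.5988, 0.1832, 0.138]
ee_rot: [0.943, -2.929, 0.042]
contact_force: [-1.8, 1.1, -0.3]
finger_gap: 0.0135
```

Request:
servo_tool(motion=[1, 0, 0, 0, 0, 1, 0, 0, 0, 0], grip_force=35)

```text
time: 14.58
tool_pos: [0.5985, 0.1833, 0.138]
ee_rot: [0.943, -2.929, 0.042]
contact_force: [0.3, -0.0, -2.1]
finger_gap: 0.0136
```

```bash
python3 plan.py .5974 .1827 .141 216 1; python3 - <<'E'
from tri import *
cap('side','s16')
crop('s16',250,140,330,210,9,'s16c')
E
```

```text
t 14.58 pos [0.5985 0.1833 0.138 ] yaw -144.32 zdown [-0.053 -0.045 -0.998] F [ 0.34 -0.04 -2.12] gap 0.0136 j [-0.1   0.66 -0.46  1.85  0.41  0.8   1.4 ]
 grasp [0.5986 0.1834 0.14  ]
[ 1.5  0.1 -2.9] -0.006
```

View pics/s16c.png

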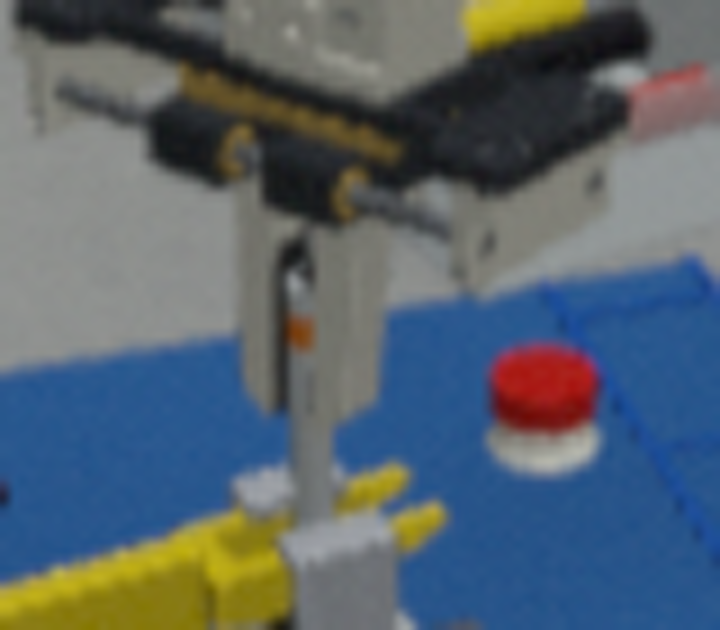

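Request:
servo_tool(motion=[1, 0.1, 0, -1, 0])

```text
time: 14.72
tool_pos: [0.5983, 0.1833, 0.1387]
ee_rot: [0.943, -2.929, 0.041]
contact_force: [-0.1, 0.5, -3.5]
finger_gap: 0.0134
```

Request:
servo_tool(motion=[1, 0.1, 0, -1, 0])

```text
time: 14.8
tool_pos: [0.5982, 0.1832, 0.1395]
ee_rot: [0.943, -2.928, 0.041]
contact_force: [0.3, -0.1, -4.5]
finger_gap: 0.0134
```

Request:
servo_tool(motion=[1, 0.1, 0, -1, 0])

```text
time: 14.88
tool_pos: [0.5981, 0.1832, 0.1404]
ee_rot: [0.943, -2.928, 0.041]
contact_force: [0.9, -0.0, -3.6]
finger_gap: 0.0134
```

Request:
servo_tool(motion=[1, 0.1, 0, -1.2, 0])

```text
time: 14.97
tool_pos: [0.5981, 0.1833, 0.1415]
ee_rot: [0.943, -2.928, 0.041]
contact_force: [1.2, 0.1, -3.2]
finger_gap: 0.0138
```

Request:
servo_tool(motion=[1, 0.2, 0, -2, 0, 1, 0.2, 0, -2, 0])

```text
time: 15.13
tool_pos: [0.5981, 0.1832, 0.1455]
ee_rot: [0.943, -2.928, 0.041]
contact_force: [1.6, 1.7, -4.4]
finger_gap: 0.0134
```

Request:
servo_tool(motion=[1, 0.2, 0, -3, 0, 1, 0.2, 0, -3, 0, 1, 0.2, 0, -3, 0])

```text
time: 15.38
tool_pos: [0.5983, 0.1834, 0.1559]
ee_rot: [0.943, -2.928, 0.041]
contact_force: [-0.7, 0.2, -0.8]
finger_gap: 0.0134
```

```bash
python3 plan.py .598 .1832 .16 216 4; python3 - <<'E'
from tri import *
cap('side','s17')
crop('s17',250,130,330,210,9,'s17c')
E
```

```text
t 15.38 pos [0.5983 0.1834 0.1559] yaw -144.30 zdown [-0.054 -0.045 -0.998] F [-0.73  0.2  -0.8 ] gap 0.0134 j [-0.09  0.64 -0.48  1.84  0.4   0.84  1.42]
 grasp [0.5984 0.1835 0.1579]
[ 0.2 -0.  -1. ] -0.001
[ 0.2 -0.  -1. ] -0.001
[ 0.2 -0.  -1. ] -0.001
[ 0.2 -0.  -1. ] -0.001
```

View pics/s17c.png

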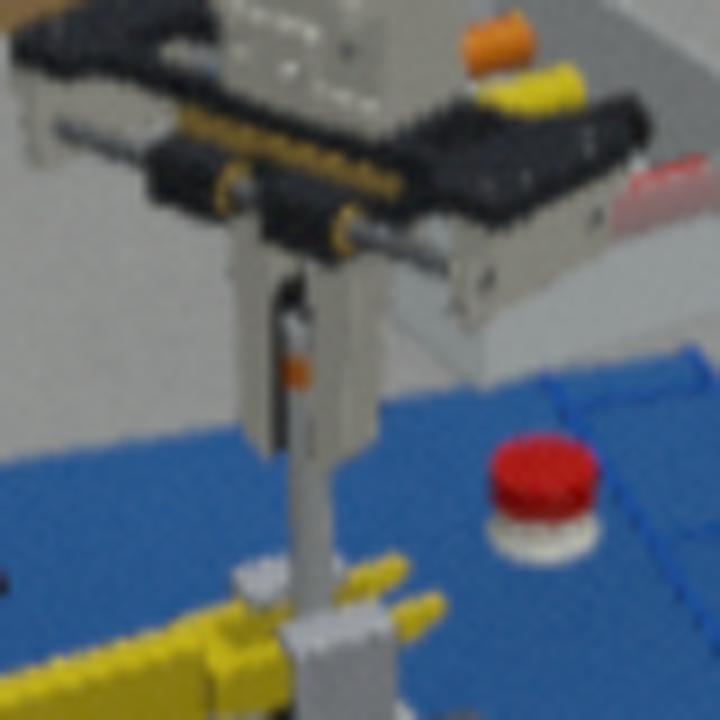

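Request:
servo_tool(motion=[1, 0.4, 0, -6, 0, 1, 0.6, 0, -8, 0, 1, 0.7, 0, -10, 0, 1, 0.8, 0, -12, 0, 1, 0.8, 0, -12, 0])

```text
time: 15.85
tool_pos: [0.5977, 0.1831, 0.2083]
ee_rot: [0.943, -2.927, 0.042]
contact_force: [0.2, 0.9, -0.2]
finger_gap: 0.0131
```

```bash
python3 plan.py .598 .1832 .235 216 3
```

```text
t 15.85 pos [0.5977 0.1831 0.2083] yaw -144.30 zdown [-0.055 -0.046 -0.997] F [ 0.21  0.89 -0.19] gap 0.0131 j [-0.07  0.58 -0.5   1.79  0.35  0.93  1.46]
 grasp [0.5978 0.1832 0.2103]
[ 0.5 -0.1 -8.9] -0.002
[ 0.5 -0.1 -8.9] -0.002
[ 0.5 -0.1 -8.9] -0.002
```

Request:
servo_tool(motion=[1, 0.6, 0, -10, 0, 1, 0.6, 0, -10, 0, 1, 0.3, 0, -6, 0])

```text
time: 16.1
tool_pos: [0.5986, 0.1838, 0.2402]
ee_rot: [0.944, -2.931, 0.042]
contact_force: [0.7, 0.0, -0.1]
finger_gap: 0.0133
```

```bash
python3 plan.py .702 .024 .24 216 6; python3 - <<'E'
from tri import *
crop('top0',288,170,348,212,13,'t_s'); crop('side0',318,212,363,275,9,'s_s')
cap('side','s18');crop('s18',230,130,330,210,8,'s18c')
E
```

```text
t 16.10 pos [0.5986 0.1838 0.2402] yaw -144.32 zdown [-0.051 -0.045 -0.998] F [ 0.74  0.01 -0.15] gap 0.0133 j [-0.06  0.55 -0.52  1.76  0.33  0.99  1.48]
 grasp [0.5987 0.1839 0.2422]
[  1.5 -31.7   0.4] -0.001
[  1.6 -31.7   0.4] -0.001
[  1.6 -31.7   0.4] -0.001
[  1.6 -31.7   0.4] -0.001
[  1.6 -31.7   0.4] -0.001
[  1.7 -31.7   0.4] -0.001
```

View pics/t_s.png

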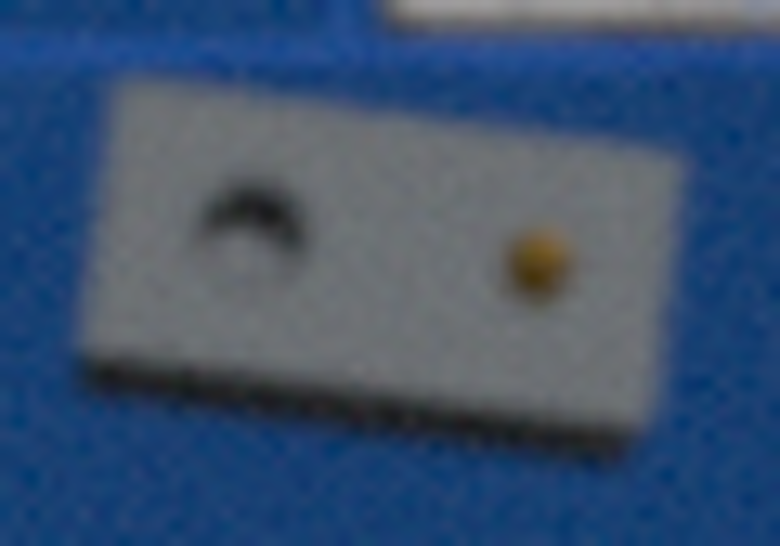

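View pics/s_s.png

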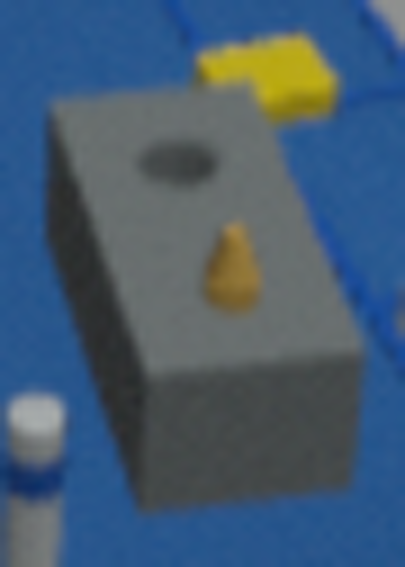

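View pics/s18c.png

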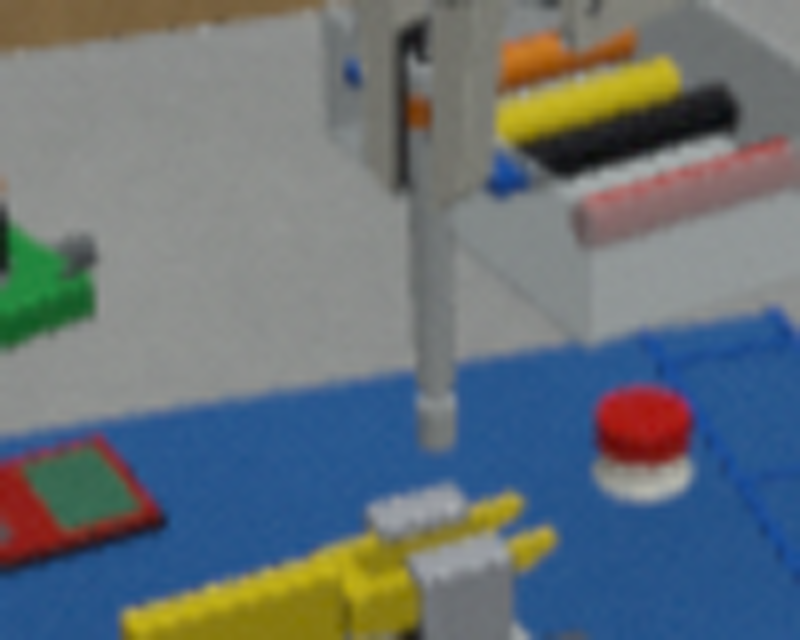

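```bash
python3 - <<'E'
from tri import *
t=load('top0');s=load('side0')
T=lambda x,y:(288+x/13-.5,170+y/13-.5);S=lambda x,y:(318+x/9-.5,212+y/9-.5)
print('hole',onz(t,*T(250,233),.055),onz(s,*S(178,162),.055),tri(s,S(178,162),t,T(250,233)))
C=np.array([onz(t,*T(*p),.055)[:2] for p in((115,82),(685,155),(655,425),(85,360))]);
D=np.array([onz(s,*S(*p),.055)[:2] for p in((50,103),(252,85),(362,350),(145,377))])
for q in(C,D):
  print(q.round(4).tolist(),q.mean(0),[round(np.linalg.norm(q[i]-q[i-1]),4) for i in range(4)])
c=(C.mean(0)+D.mean(0))/2; e=(C[0]+C[3]-C[1]-C[2]);e/=np.linalg.norm(e); print('yaw y axis',e,'hole guess',c+.0325*e)
E
```

```text
hole [0.70288571 0.02603779 0.055     ] [0.70089474 0.02311454 0.055     ] (array([0.70282952, 0.02602319, 0.05255689]), np.float64(0.0012748392221019552))
[[0.7382, 0.0569], [0.722, -0.0736], [0.6589, -0.0657], [0.673, 0.0636]] [ 0.69801517 -0.00467204] [np.float64(0.0656), np.float64(0.1315), np.float64(0.0636), np.float64(0.1301)]
[[0.674, 0.0623], [0.7368, 0.0523], [0.7191, -0.0729], [0.6562, -0.0656]] [ 0.69656213 -0.00596941] [np.float64(0.1291), np.float64(0.0636), np.float64(0.1265), np.float64(0.0633)]
yaw y axis [0.11577622 0.99327532] hole guess [0.70105138 0.02696072]
```

```bash
python3 - <<'E'
from tri import *
s=load('s18')
print(onz(s,230+437/8-.5,130+440/8-.5,.122), onz(s,230+420/8-.5,130+110/8-.5,.257))
E
python3 plan.py .702 .0255 .24 216 6
```

```text
[0.59758903 0.18457127 0.122     ] [0.59279077 0.17764562 0.257     ]
t 16.15 pos [0.5991 0.184  0.2411] yaw -144.32 zdown [-0.05  -0.045 -0.998] F [0.44 0.49 0.04] gap 0.0139 j [-0.06  0.54 -0.52  1.76  0.33  0.99  1.48]
 grasp [0.5992 0.1841 0.2431]
[  1.5 -31.5   0.5] -0.001
[  1.5 -31.5   0.5] -0.001
[  1.5 -31.5   0.5] -0.001
[  1.5 -31.5   0.5] -0.001
[  1.6 -31.5   0.5] -0.001
[  1.6 -31.5   0.5] -0.001
```

Request:
servo_tool(motion=[1, 2, -25, 0, 0, 1, 2, -32, 0, 0, 1, 2, -32, 0, 0, 1, 2, -32, 0, 0, 1, 2, -32, 0, 0])

```text
time: 16.57
tool_pos: [0.6799, 0.06, 0.2455]
ee_rot: [0.967, -2.927, 0.036]
contact_force: [1.0, 0.5, 0.0]
finger_gap: 0.0139
```

```bash
python3 plan.py .702 .0255 .24 216 2
```

```text
t 16.57 pos [0.6799 0.06   0.2455] yaw -143.43 zdown [-0.048 -0.041 -0.998] F [1.03 0.54 0.03] gap 0.0139 j [ 0.12  0.6  -0.5   1.63  0.35  1.05  1.72]
 grasp [0.68   0.06   0.2475]
[  1.2 -20.4   2.9] 0.005
[  1.1 -20.4   2.9] 0.005
```

Request:
servo_tool(motion=[1, 1, -24, 2, 0, 1, 1, -14, 2, 0, 1, 0, -2, 0, 0, 1, 0, 0, 0, 0])

```text
time: 16.9
tool_pos: [0.705, 0.0162, 0.2398]
ee_rot: [0.952, -2.93, 0.04]
contact_force: [0.3, 1.5, -0.2]
finger_gap: 0.0133
```

```bash
python3 plan.py .702 .0255 .19 216 3; python3 - <<'E'
from tri import *
cap('side','s19');crop('s19',285,140,385,240,7,'s19c')
E
```

```text
t 16.90 pos [0.705  0.0162 0.2398] yaw -144.00 zdown [-0.05  -0.043 -0.998] F [ 0.35  1.49 -0.23] gap 0.0133 j [ 0.17  0.63 -0.49  1.58  0.36  1.07  1.77]
 grasp [0.7051 0.0163 0.2418]
[-2.1  3.2 16.5] 0.0
[-2.1  3.2 16.5] 0.0
[-2.1  3.2 16.5] 0.0
```

View pics/s19c.png

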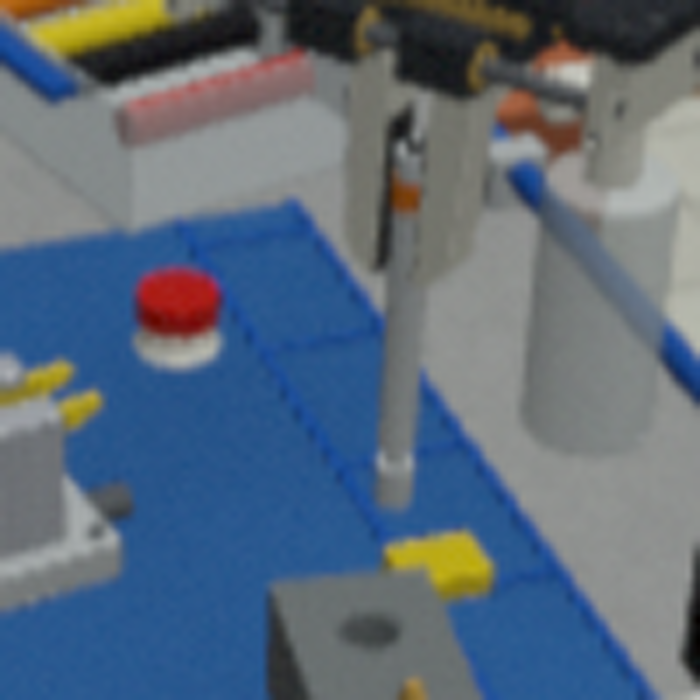

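Request:
servo_tool(motion=[1, -3, 5, 6, 0, 1, -2, 4, 8, 0, 1, -1, 0, 8, 0, 1, 0, 0, 3, 0, 1, 0, 0, 0, 0])

```text
time: 17.37
tool_pos: [0.6996, 0.0358, 0.2123]
ee_rot: [0.967, -2.924, 0.035]
contact_force: [0.2, 1.2, -0.2]
finger_gap: 0.0137
```

```bash
python3 plan.py .702 .0255 .185 216 2; python3 - <<'E'
from tri import *
c=cap('side','s20');crop('s20',285,140,385,240,7,'s20c')
s=load('s19');print('foot19',onz(s,285+394/7-.5,140+503/7-.5,.122))
E
```

```text
t 17.37 pos [0.6996 0.0358 0.2123] yaw -143.41 zdown [-0.051 -0.041 -0.998] F [ 0.19  1.25 -0.2 ] gap 0.0137 j [ 0.14  0.66 -0.48  1.62  0.37  1.02  1.74]
 grasp [0.6997 0.0359 0.2143]
[ 1.2 -4.8 13.8] 0.005
[ 1.2 -4.8 13.8] 0.005
foot19 [0.70326562 0.01339474 0.122     ]
```

View pics/s20c.png

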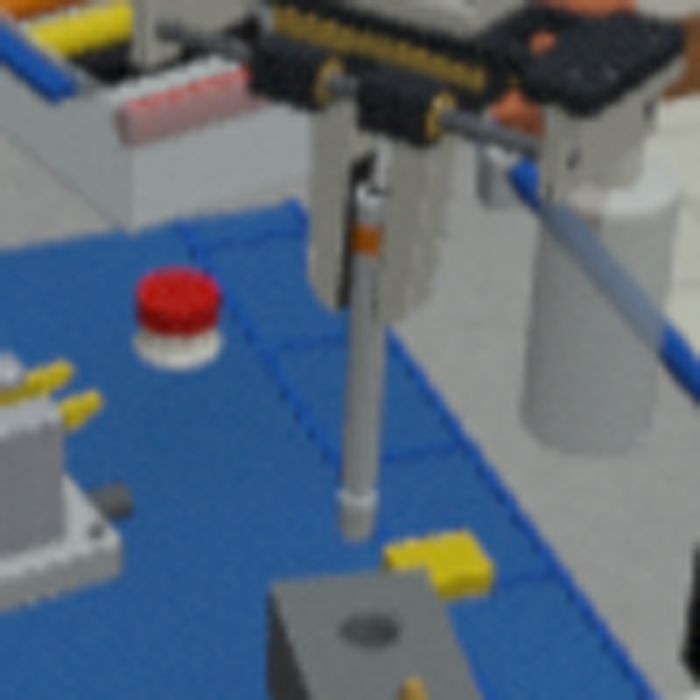

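Request:
servo_tool(motion=[1, 0, -3, 2, 0, 1, 0, -2, 2, 0, 1, 0, 0, 0, 0, 1, 0, 0, 0, 0])

```text
time: 17.75
tool_pos: [0.703, 0.0316, 0.2086]
ee_rot: [0.968, -2.925, 0.036]
contact_force: [0.3, -0.4, -1.0]
finger_gap: 0.0134
```

```bash
python3 plan.py .7025 .026 .195 216 1
```

```text
t 17.75 pos [0.703  0.0316 0.2086] yaw -143.38 zdown [-0.05  -0.041 -0.998] F [ 0.31 -0.39 -1.02] gap 0.0134 j [ 0.15  0.66 -0.48  1.61  0.37  1.02  1.75]
 grasp [0.7031 0.0316 0.2106]
[ 2.8 -4.1 13.8] 0.011
```

Request:
servo_tool(motion=[1, 1, -2, 4, 0, 1, 1, -2, 5, 0, 1, 0, 0, 3, 0, 1, 0, 0, 0, 0])

```text
time: 18.08
tool_pos: [0.7036, 0.0251, 0.196]
ee_rot: [0.966, -2.926, 0.037]
contact_force: [-0.7, 0.2, -0.3]
finger_gap: 0.0135
```

```bash
python3 plan.py .7025 .026 .195 216 1;python3 - <<'E'
from tri import *
c=cap('side','s21');crop('s21',300,170,370,240,9,'s21c')
E
```

```text
t 18.08 pos [0.7036 0.0251 0.196 ] yaw -143.46 zdown [-0.049 -0.041 -0.998] F [-0.74  0.19 -0.35] gap 0.0135 j [ 0.15  0.67 -0.48  1.63  0.38  0.99  1.75]
 grasp [0.7037 0.0252 0.198 ]
[0.3 1.4 1. ] 0.009
```

View pics/s21c.png

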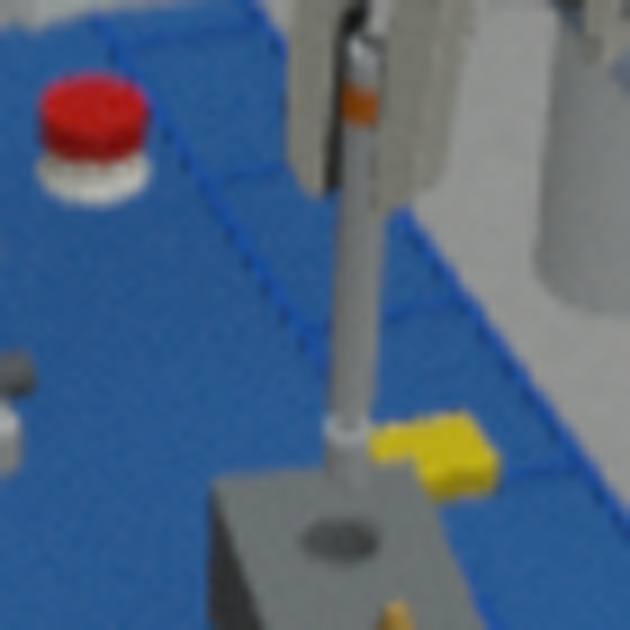

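```bash
python3 - <<'E'
from tri import *
s=load('s21');px=lambda x,y:(300+x/9-.5,170+y/9-.5)
ft=onz(s,*px(348,482),.078);print('foot',ft,'band',onz(s,*px(360,103),.208-.0),'hole',onz(s,*px(340,541),.055))
E
```

```text
foot [0.70160055 0.02157174 0.078     ] band [0.69998652 0.02661791 0.208     ] hole [0.70071639 0.02265879 0.055     ]
```

Request:
servo_tool(motion=[1, -0.4, 0.5, 6, 0, 1, -0.5, 0, 8, 0, 1, -0.4, 0, 6, 0, 1, 0, 0, 0, 0])

```text
time: 18.47
tool_pos: [0.7035, 0.0255, 0.1743]
ee_rot: [0.966, -2.927, 0.037]
contact_force: [-0.2, -0.2, -1.0]
finger_gap: 0.0131
```

```bash
python3 plan.py .703 .026 .128 216 5;python3 - <<'E'
from tri import *
c=cap('side','s22');crop('s22',300,170,370,240,9,'s22c')
E
```

```text
t 18.47 pos [0.7035 0.0255 0.1743] yaw -143.48 zdown [-0.049 -0.041 -0.998] F [-0.23 -0.22 -0.95] gap 0.0131 j [ 0.15  0.7  -0.47  1.64  0.4   0.96  1.73]
 grasp [0.7035 0.0256 0.1763]
[-0.6  0.2  9.2] 0.002
[-0.6  0.2  9.2] 0.002
[-0.6  0.2  9.2] 0.002
[-0.6  0.2  9.2] 0.002
[-0.6  0.2  9.2] 0.002
```

View pics/s22c.png

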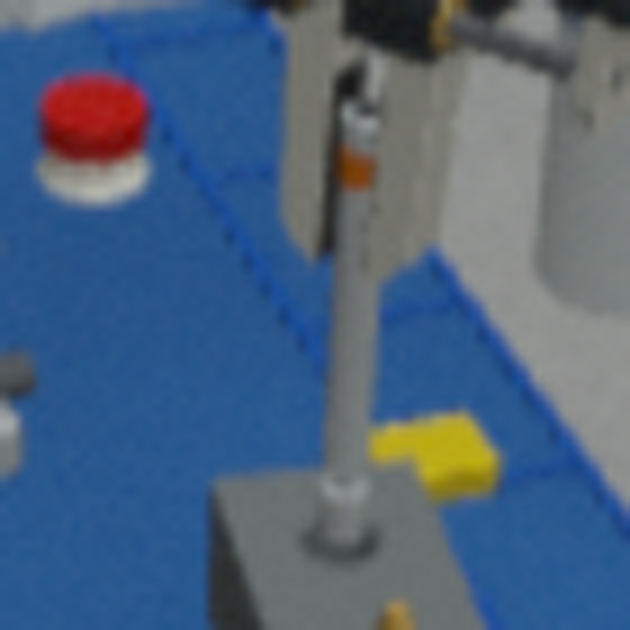

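Foot is centred over the hole mouth (343,540 against 340,541). Lowering it in.

Request:
servo_tool(motion=[1, -0.5, 0, 8, 0, 1, -0.5, 0, 8, 0, 1, -0.4, 0, 7, 0])

```text
time: 18.77
tool_pos: [0.7045, 0.026, 0.1515]
ee_rot: [0.967, -2.93, 0.037]
contact_force: [0.2, 0.1, -0.9]
finger_gap: 0.0137
```

Request:
servo_tool(motion=[1, -0.4, 0, 7, 0, 1, -0.3, 0, 5, 0, 1, 0, 0, 0, 0])

```text
time: 19.02
tool_pos: [0.7035, 0.0258, 0.1357]
ee_rot: [0.967, -2.927, 0.036]
contact_force: [-1.0, 0.5, -0.5]
finger_gap: 0.0139
```

```bash
python3 plan.py .703 .026 .128 216 2
```

```text
t 19.02 pos [0.7035 0.0258 0.1357] yaw -143.44 zdown [-0.049 -0.041 -0.998] F [-1.04  0.53 -0.46] gap 0.0139 j [ 0.14  0.74 -0.45  1.67  0.42  0.89  1.71]
 grasp [0.7036 0.0259 0.1377]
[-0.1  0.3  3.8] 0.005
[-0.1  0.3  3.8] 0.005
```

Request:
servo_tool(motion=[1, -0.2, 0, 3, 0, 1, -0.1, 0, 2, 0, 1, 0, 0, 0, 0])

```text
time: 19.27
tool_pos: [0.7035, 0.0258, 0.1298]
ee_rot: [0.967, -2.926, 0.036]
contact_force: [0.8, 0.0, 0.4]
finger_gap: 0.0135
```

Request:
servo_tool(motion=[1, -0.1, 0, 1.5, 0, 1, 0, 0, 1, 0])

```text
time: 19.43
tool_pos: [0.7039, 0.0258, 0.1279]
ee_rot: [0.967, -2.927, 0.036]
contact_force: [-1.3, -0.4, 6.1]
finger_gap: 0.0134
```

Request:
servo_tool(motion=[0.5, 0, 0, -0.5, 0, 0.5, 0, 0, 0, 0, 0.5, 0, 0, 0, 0, 0.5, 0, 0, 0, 0])

```text
time: 19.77
tool_pos: [0.7044, 0.026, 0.1293]
ee_rot: [0.967, -2.929, 0.037]
contact_force: [-0.0, -0.3, 0.2]
finger_gap: 0.0358
```

Request:
servo_tool(motion=[0.4, 0.5, 0, -8, 0, 0.4, 1, 0, -18, 0, 0.4, 1, 0, -25, 0, 0.4, 1, 0, -25, 0, 0.4, 1, 0, -20, 0])

```text
time: 20.18
tool_pos: [0.7027, 0.0267, 0.2254]
ee_rot: [0.966, -2.92, 0.033]
contact_force: [0.4, -0.2, 0.1]
finger_gap: 0.0556
```

Request:
servo_tool(motion=[0.4, 0, 0, -10, 0, 0.4, 0, 0, 0, 0, 0.4, 0, 0, 0, 0])

```text
time: 20.43
tool_pos: [0.7051, 0.0277, 0.242]
ee_rot: [0.968, -2.928, 0.036]
contact_force: [-0.6, 0.2, -0.4]
finger_gap: 0.0556
```

```bash
python3 plan.py;python3 - <<'E'
from tri import *
c=cap('side','s23');crop('s23',220,150,380,260,5,'s23c'); cap('top','t23')
E
```

```text
t 20.43 pos [0.7051 0.0277 0.242 ] yaw -143.42 zdown [-0.048 -0.04  -0.998] F [-0.59  0.24 -0.39] gap 0.0556 j [ 0.16  0.63 -0.49  1.58  0.36  1.07  1.77]
 grasp [0.7052 0.0278 0.244 ]
```

View pics/s23c.png

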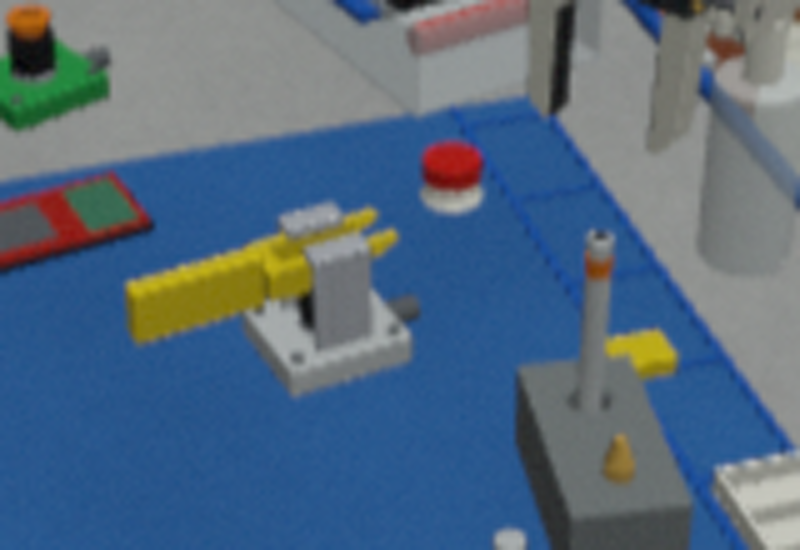

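View pics/t23.png

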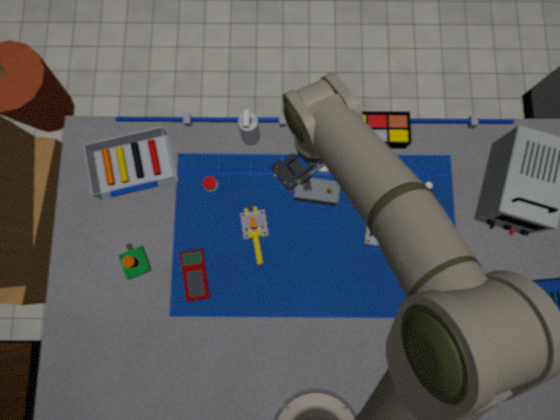

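```bash
python3 - <<'E'
from pl import *
s=load('s23')
print('tube top if z=.16',onz(s,220+600/5-.5,150+238/5-.5,.16),'expected px for (.702,.025,.16)',(proj(s,[.702,.025,.16])-[220,150]+.5)*5)
D=lambda x,y:(220+x/5-.5,150+y/5-.5)
print('fork rear top/ tip',onplane(s,*D(134,295),-.007),onplane(s,*D(396,236),-.013))
print(manip.hand_in())
E
```

```text
tube top if z=.16 [0.701896   0.02450002 0.16      ] expected px for (.702,.025,.16) [599.8296873  237.45056043]
fork rear top/ tip [-121.1   -7.    81.7] [ 39.9 -13.   77.4]
the job is handed in; nothing more can be done
None
```

The orange-banded tube now stands in the empty hole of the grey stand, and the fork is still wedged under the rails of the orange-ringed fitting. The job is handed in. It took about 20 s of the 72 s, and no verdict was reported.

**Steps:**
- **Fork:** I gripped it, slid it in under the rails until its top touched their undersides, and pushed until the force climbed sharply, to 16.7 N at most. After letting go I pushed the back of the handle with closed fingers to about 15.6 N to make sure it was seated.
- **Tube:** it came straight up with no more than about 4.5 N at the wrist and no sign of catching, so the lock was released. I lowered it until it touched the bottom of the hole, then let go and backed off.

**Last checks:**
- **Tube:** its top is within about 1 px of where a seated, upright tube should be (world 0.702, 0.0245 at 160 mm height).
- **Fork:** its tip is about 40 mm past the tube axis, about the same as right after wedging, and it looks level.
- **Robot and bench:** the gripper is clear, with no force felt. The things I could see look undisturbed, but the arm hides the neighbour, flux bottle and part of the screw tray in the last top view, so I did not recheck those.

**Not confirmed or not ideal:**
- The force on the ring itself cannot be measured, so the 9 N and 5 N conditions are inferred from the push forces and from the fork not moving.
- The pushing left the tool tilted by up to about 6°, and about 3.5° remained at the end. I turned the tool to suit before gripping the tube.
- The first release let the fork handle settle by a few mm, about 6 mm at its rear end, which is why I pushed a second time.
- The two cameras disagreed by 2 to 3 mm on the hole position. I settled it by comparing the tube's foot with the hole in the same picture.

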